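# Press a bush home with a ratchet clamp and release it

### The arm

A 6-joint arm with a two-finger parallel gripper is mounted at the origin on the work surface. World frame = base frame: x ahead of the robot, y to its left, z up, the work surface at z = 0. Lengths are in m, angles in rad, forces in N, time in s.
With the tool pointing down it reaches from about 0.375 to 0.925 m from the base axis. Payload 5.7 kg.
Tool frame: the origin (TCP) lies at the centre of the arm's flange, where the gripper is bolted on; the fingertips stand 173 mm ahead of it and the grasp point (between the pads) lies 155 mm ahead of it (ctrl.pinch_z is the distance from the TCP to the grasp point, in m); z points along the fingers, y is the direction in which the jaws open and shut (so a half turn about z gives the same grasp; the last joint's range is limited). The gripper opens to 85 mm and grips with 20 to 120 N. Pads are 22 mm wide; open, the fingers measure 114 mm over their backs; the gripper's body (76 mm by 85 mm) begins 54 mm behind the grasp point. The pads swing forward as they close: fully open they stand 13 mm farther back than shut.
Start: joints at [-1.373, 0.359, 1.51, -0, 1.272, -0.115], TCP at [0.185, -0.571, 0.405] pointing down, gripper open.
Joint ranges: [-2.97, 2.97], [-1.01, 2.36], [0.21, 2.38], [-0.96, 4.11], [0.2, 2.71], [-2.98, 2.98]. Speed limits (rad/s): [2.39, 2.39, 3.14, 3.14, 3.14, 3.14].

### API

Orientations are given as a 3x3 rotation matrix whose columns are the frame's x, y, z axes.
In Python, from rig import ctrl, optics, order gives the robot as it stands. The module is installed in compiled form; this text tells all that it offers.
- The arm moves only by the shell command python3 -m crank 'ROWS' [OPENING] [FORCE]. ROWS is JSON, a list of rows, each a list of 4 numbers: the shift along the tool's x, y, z in m, then the turn about the tool's z in degrees. In form: [[x, y, z, turn], ...]. A call has 1 to 20 rows; each row is the pose to reach, as a shift and turn from the pose commanded when the call began, along the tool's axes at that moment; what a row does not reach only later rows make up. A row lasts 1/10 s, in which the tool goes at most 50 mm and 8.59 degrees, less where a joint would pass 70% of its speed; a pose out of reach is approached as far as the arm can. A call with a gripper value outside its range is refused whole. OPENING is the closure, from 0 (fully open) to 1 (shut), set as the call begins (- or left out, the last holds). The fingers move at their own pace and stop on an object; FORCE is the grip in N (left out, the last holds). Time passes only in rows, so rows that repeat a pose let the fingers close. It gives the time, the measured TCP pose, the force and the opening at its end, in the units of the state.
- ctrl.get_obs(): the state, without advancing time (a new reading comes with each control period).
- optics.grab_frame(name): name is "side" or "top" or "wrist"; returns a dict with "image" (384x512x3 uint8, red, green, blue), "depth" (384x512 float32, m along the optical axis (not along the pixel's ray), 0 where there is no reading), "intrinsics" (3x3 intrinsics, pixels), "xyz" and "attitude" of the camera in the world; the wrist camera has in their place "tool_from_camera" (4x4, takes a point from camera to tool coordinates, whose origin is the TCP and whose axes are the flange's). Camera axes: x right, y up, looking along -z (the intrinsics and any distortion apply to the point x, -y, -z); pixel columns grow to the right and rows downward; lengths in m; the calibration is good to about 2 mm. A picture is of the moment at which its call begins: read the wrist's pose just before it.
- order.hand_in(): hands the job in, once; it reports no verdict.
The state is a dict: "clock": time; "joint_pos": joint angles; "dq": joint speeds; "joint_efforts": joint torques, N m; "ee_pos": TCP position; "tcp_rot": TCP orientation; "wrist_force": force on the tool from outside, world axes, zero at the start; "wrist_torque": the same for the moment, N m; "width": finger opening in m.
Only numpy, scipy, OpenCV 4.12 (cv2) and the standard library are available. Lean on these libraries where they do the work, as an engineer would, in place of code of your own. Each camera call takes 0.05 s, during which the arm holds its last target.

### The job

Use the bench ratchet clamp to press the brass bush fully home in the aluminium block: pump the upright trigger towards the grip post until the bush collar is tight against the block and, short of the end of its stroke, the trigger pushes back firmly with about 15 N; hold that squeeze for half a second, and do not squeeze beyond it, since 20 N or more crushes the bush. Then let the trigger go and press the tab behind the grip post, keeping it down until the jaw has run all the way back. Touch only the trigger, the tab and the clamp's frame, not the jaw or the bush, and leave the other things on the bench where they are.

Things in the scene. Friction and masses are not known exactly. Their poses are not given: they have to be found in the camera images.
- clamp: Ratchet press clamp fixed to the bench: base plate 335 x 90 x 10 mm, blue side plates 62 mm high, 40 mm apart outside. Origin: on the bench top below the trigger's pivot, mid width. x = pressing direction, along the toothed bar from the grip post to the block; z up. The fixed black grip post, 14 (x) x 26 mm, stands at x = -46 mm, its top at z = 138 mm. Symmetric about y = 0.
- trigger_push (a point): Push point on the trigger: front (+x) face, mid width, 131 mm high at rest, 60 mm from the pivot (clamp x = 0, z = 72 mm). The trigger is a black upright plate, 8 mm thick, 26 mm wide, z = 84 to 141 mm, leaning 0.15 rad to +x. Push it towards clamp -x, or squeeze it and the post together across 66 mm; it springs back. In front of it all is clear above z = 60 mm.
- trigger (a joint): Trigger angle, rad: 0 at rest, hard end stop at 0.60 (35 mm at trigger_push). The first 0.2 engage the pawl; a full stroke from 0 gains one 5 mm tooth. Push: 2 to 4 N idle, 9 to 11 N moving the bush, then 1.5 N more per mm once it is home; 2.6 x push - 12 N reaches the bush. The end stop feels hard too but does not load the bush: go back to 0, pump again.
- jaw (a joint): Travel in m of the jaw (steel toothed bar with a round rubber pad of 28 mm across): 0 fully back, grows towards the block, at most 0.05. The ratchet holds it against a return spring of 2 to 4 N.
- pad_face (a point): Centre of the front face of the jaw's round pad, 39 mm above the bench; this is what presses the bush.
- bush (a joint): How far in m the brass bush has been pressed: 0.014 = fully home (collar against the block). Starts between 0 and 0.005. It slides tightly (about 12 N) and stays where it is put.
- bush_face (a point): Centre of the outer face of the bush's collar (brass disc 26 mm across, 4 mm thick), on the axis of the pad, 39 mm high.
- block_face (a point): Centre of the bore on the face of the aluminium block (60 x 50 x 56 mm, fixed in a nest on the clamp's base) that faces the pad. When the bush is home, bush_face is 4 mm in front of this point.
- release_top (a point): Centre of the top of the release tab, a steel plate 26 x 28 x 6 mm behind the grip post (clamp x = -121 mm, z = 70 mm). Press it straight down.
- release (a joint): Angle of the release rocker, rad: about 0 at rest, at most 0.34 (tab 12 mm down). It frees the ratchet from about 0.18 (tab 6.5 mm down), with 4 to 7 N, up to 14 N if the jaw is loaded. Let the trigger go fully first. The jaw runs back in about a second while the tab is held; let go early and the ratchet catches again.
- spare_bush: Bystander: brass bush standing on its collar, 26 mm across, 22 mm high; origin under its centre.
- screwdriver: Bystander: screwdriver 170 mm long lying beside the clamp; origin under its middle.
- collar: Bystander: steel ring 40 mm across, 12 mm high; origin under its centre.
- spare_block: Bystander: aluminium block 60 x 50 x 56 mm; origin under its centre.
- jar: Bystander: white jar 64 mm across, 85 mm high; origin under its centre.
- bottle: Bystander: grey bottle 56 mm across, 120 mm high; origin under its centre.
- wrench: Bystander: wrench 160 mm long; origin under its middle.

How it is judged:
By the outcome, as a careful person would: the job done as asked, in the order asked, and still so for the second after the job is handed in, with the robot touching nothing.
It also fails if it takes over 61 s, if anything falls off the work surface, if the arm or the gripper's body presses on something with over 40 N, if the wrist force passes 120 N, or if a joint passes its speed limit or range.

## Working session

There is one attempt and no reset: what is moved stays moved. The work goes in short steps, Python scripts to look and compute and a shell command to move; the robot and the scene stay as the last step left them, time stands still between calls to the robot, and variables do not carry over. Pictures are saved under pics/ and viewed, and the job is handed in when it is done.

```bash
mkdir -p pics
cat > h.py <<'E'
import numpy as np, cv2
from rig import ctrl, optics, order
def grab(n):
    o=ctrl.get_obs(); f=optics.grab_frame(n)
    if n=='wrist':
        T=np.eye(4);T[:3,:3]=o['tcp_rot'];T[:3,3]=o['ee_pos'];W=T@np.array(f['tool_from_camera'])
    else:
        W=np.eye(4);W[:3,:3]=f['attitude'];W[:3,3]=f['xyz']
    f['W']=W; return f
def cloud(f):
    d=f['depth'];K=np.array(f['intrinsics']);v,u=np.mgrid[:d.shape[0],:d.shape[1]]
    P=np.stack([(u-K[0,2])/K[0,0]*d,-(v-K[1,2])/K[1,1]*d,-d],-1)
    return P@f['W'][:3,:3].T+f['W'][:3,3]
def save(f,n,crop=None,s=1):
    im=f['image'][...,::-1]
    if crop: a,b,c,d=crop; im=im[b:d,a:c]
    cv2.imwrite('pics/'+n+'.png',cv2.resize(im,None,fx=s,fy=s,interpolation=cv2.INTER_CUBIC))
E
python3 - <<'E'
from h import *
o=ctrl.get_obs(); print({k:np.round(v,3) for k,v in o.items()}, ctrl.pinch_z)
for n in ['side','top','wrist']:
    f=grab(n); print(n,[k for k in f],np.round(f['W'],3).tolist(),np.array(f['intrinsics']).tolist()); save(f,n+'0'); np.savez(n+'0.npz',**{k:f[k] for k in ['image','depth','intrinsics','W']})
E
```

```text
{'clock': np.float64(0.0), 'joint_pos': array([-1.373,  0.359,  1.511,  0.   ,  1.273, -0.115]), 'dq': array([-0.001, -0.001, -0.001, -0.002, -0.   ,  0.001]), 'joint_efforts': array([ 3.0000e-03, -5.2762e+01, -2.7862e+01,  0.0000e+00,  1.3000e-02,
       -0.0000e+00]), 'ee_pos': array([ 0.185, -0.571,  0.404]), 'tcp_rot': array([[ 0.951,  0.308, -0.   ],
       [ 0.308, -0.951,  0.002],
       [ 0.   , -0.002, -1.   ]]), 'wrist_force': array([-0.104, -0.766, -0.174]), 'wrist_torque': array([-0.053, -0.006, -0.014]), 'width': np.float64(0.085)} 0.1547
side ['image', 'depth', 'intrinsics', 'xyz', 'attitude', 'W'] [[-0.965, 0.133, -0.226, 0.322], [-0.262, -0.539, 0.801, 0.791], [-0.015, 0.832, 0.555, 0.671], [0.0, 0.0, 0.0, 1.0]] [[370.0376409961426, 0.0, 257.86835918906456], [0.0, 370.0376409961426, 194.39776511100771], [0.0, 0.0, 1.0]]
top ['image', 'depth', 'intrinsics', 'xyz', 'attitude', 'W'] [[0.006, 0.999, -0.054, 0.445], [-1.0, 0.006, 0.002, 0.003], [0.003, 0.054, 0.999, 1.472], [0.0, 0.0, 0.0, 1.0]] [[468.59065935624994, 0.0, 252.5591968432326], [0.0, 468.59065935624994, 187.83121879180658], [0.0, 0.0, 1.0]]
wrist ['image', 'depth', 'intrinsics', 'tool_from_camera', 'W'] [[0.307, 0.917, 0.253, 0.249], [-0.952, 0.297, 0.081, -0.551], [-0.001, -0.265, 0.964, 0.373], [0.0, 0.0, 0.0, 1.0]] [[304.22489721721445, 0.0, 252.1223654080634], [0.0, 304.22489721721445, 193.09661097025773], [0.0, 0.0, 1.0]]
```

View pics/side0.png

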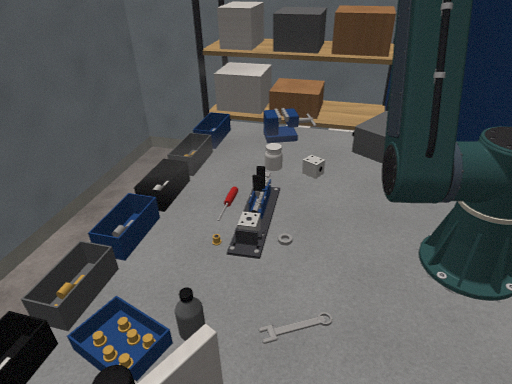

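View pics/top0.png

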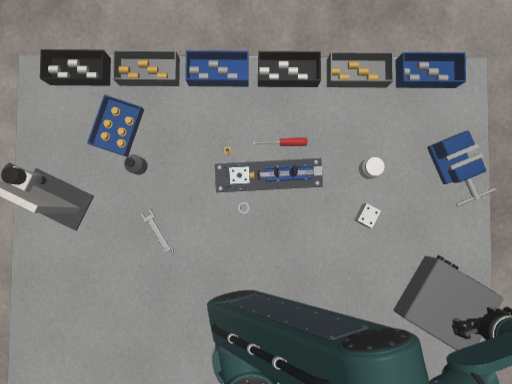

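View pics/wrist0.png

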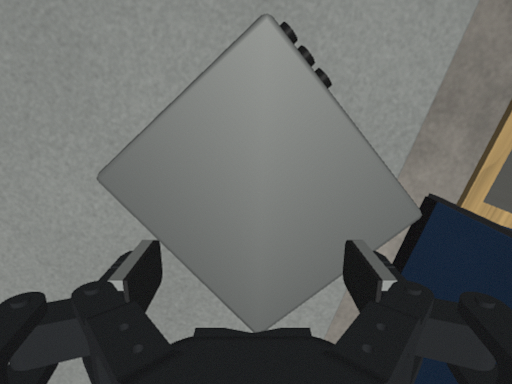

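The side view shows the clamp at about (255,215). The top view has it at (268,175), with the block at its left end (world +y). I'll measure its pose from the depth.

Run:
```python
from h import *
f=dict(np.load('top0.npz')); P=cloud(f)
save(f,'topc',(205,120,335,220),6)
f2=dict(np.load('side0.npz')); save(f2,'sidec',(205,150,315,260),6)
z=P[...,2]; print(np.round(P[110,200],3),np.round(P[220,300],3))
# base plate: z ~ 0.01 dark
for c,r in [(216,165),(218,192),(322,158),(322,186),(239,175),(278,172),(293,171)]:
    print(c,r,np.round(P[r,c],4))
m=np.zeros(z.shape,bool); m[145:205,205:335]=True
hsv=f['image'].max(-1)
z0=np.median(z[100:130,180:320]);print('z0',z0)
mm=m&(z-z0>0.006)
n,l,s,c=cv2.connectedComponentsWithStats(mm.astype(np.uint8))
for i in range(1,n):
    if s[i,4]>200:
        q=P[l==i]; print(s[i]); 
        r=cv2.minAreaRect((q[:,:2]*1000).astype(np.float32)); print(r,q[:,2].max())
```

```text
[0.77  0.168 0.003] [ 0.425 -0.149 -0.002]
216 165 [0.5958 0.1157 0.0031]
218 192 [5.108e-01 1.087e-01 5.000e-04]
322 158 [ 0.6201 -0.2182  0.0025]
322 186 [ 0.5321 -0.219  -0.0039]
239 175 [0.5598 0.0414 0.0629]
278 172 [ 0.5671 -0.0746  0.0914]
293 171 [ 0.5668 -0.1154  0.1312]
z0 -0.0003871026703127223
[ 214  158  109   35 2942]
((534.1690063476562, -50.03947448730469), (166.17369079589844, 336.42169189453125), 5.625282287597656) 1.4723758579547055
```

View pics/topc.png

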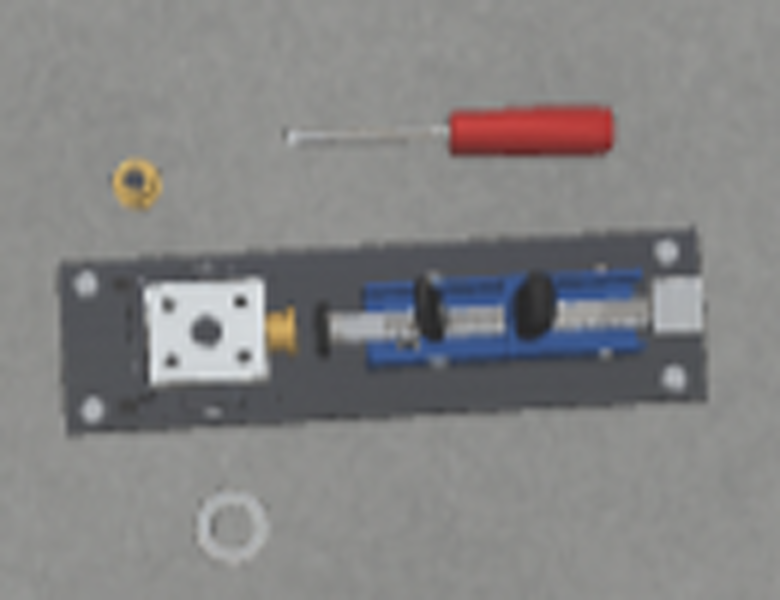

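View pics/sidec.png

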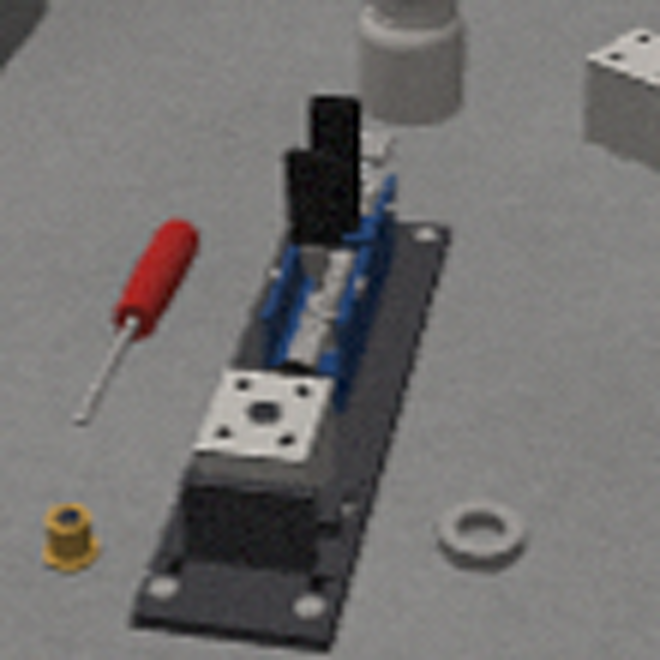

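The top crop shows the bolted base plate, with the block on the left, the bush with its collar at (290,330), the pad at (323,330), the trigger at (430,305), the post at (533,305) and the tab at (677,305). Next I'll fit the clamp pose using the known heights.

```bash
cat >> h.py <<'E'
def ray(f,u,v,z):
    K=np.array(f['intrinsics']);d=f['W'][:3,:3]@np.array([(u-K[0,2])/K[0,0],-(v-K[1,2])/K[1,1],-1]);o=f['W'][:3,3]
    return o+d*(z-o[2])/d[2]
E
python3 - <<'E'
from h import *
f=dict(np.load('top0.npz'))
g=lambda a,b,z: ray(f,205+(a+.5)/6-.5,120+(b+.5)/6-.5,z)
C=[g(*p,0.01) for p in [(60,262),(697,230),(706,402),(67,436)]]
for c in C: print(np.round(c,4))
ax=(C[0]+C[3]-C[1]-C[2])[:2]; L=np.linalg.norm(ax)/2; ax/=np.linalg.norm(ax); print('ax',ax,np.degrees(np.arctan2(ax[1],ax[0])),L)
tab=g(677,305,0.07); blk=g(207,332,0.066); print('tab',tab,'blk',blk,'axis',(blk-tab)[:2]/np.linalg.norm((blk-tab)[:2]))
o=tab[:2]+.121*ax; print('origin from tab',o,'mid base',sum(C)[:2]/4)
ay=np.array([-ax[1],ax[0]]);print('lateral of basemid',(sum(C)[:2]/4-o)@ay,(sum(C)[:2]/4-o)@ax)
print('blk rel',(blk[:2]-o)@ax,(blk[:2]-o)@ay)
for n,p,z in [('pad',(323,330),.05),('bushcollar',(290,330),.05),('trigtop',(428,280),.141),('post',(537,285),.138)]:
    q=g(*p,z); print(n,(q[:2]-o)@ax,(q[:2]-o)@ay)
E
```

```text
[0.6005 0.1196 0.01  ]
[ 0.6195 -0.2132  0.01  ]
[ 0.5294 -0.2177  0.01  ]
[0.5096 0.115  0.01  ]
ax [-0.05817831  0.99830621] 93.33525486221464 0.33335845200112
tab [ 0.57452951 -0.19420497  0.07      ] blk [0.55979135 0.04110327 0.066     ] axis [-0.06251091  0.99804428]
origin from tab [ 0.56748993 -0.07340992] mid base [ 0.56475082 -0.04904905]
lateral of basemid 0.0013171931412561102 0.02447896611267757
blk rel 0.1147671261645097 0.0010233559512762566
pad 0.05628885330056353 0.001731072883901284
bushcollar 0.07301159906546845 0.0008638595752460633
trigtop 0.006938537264355791 -0.012093945718448929
post -0.044984200837545125 -0.007309228381636567
```

Clamp pose: origin about (0.567, -0.073), x axis about 93.4°. I'll move to in front of the trigger and above it, with tool x along clamp x and the fingers shut.

```bash
python3 -m crank '[[0.53,-0.408,0.03,-75.5],[0.53,-0.408,0.03,-75.5],[0.53,-0.408,0.03,-75.5],[0.53,-0.408,0.03,-75.5],[0.53,-0.408,0.03,-75.5],[0.53,-0.408,0.03,-75.5],[0.53,-0.408,0.03,-75.5],[0.53,-0.408,0.03,-75.5],[0.53,-0.408,0.03,-75.5],[0.53,-0.408,0.03,-75.5],[0.53,-0.408,0.03,-75.5],[0.53,-0.408,0.03,-75.5],[0.53,-0.408,0.03,-75.5],[0.53,-0.408,0.03,-75.5],[0.53,-0.408,0.03,-75.5],[0.53,-0.408,0.03,-75.5],[0.53,-0.408,0.03,-75.5],[0.53,-0.408,0.03,-75.5]]' 1 20
python3 - <<'E'
from h import *
f=grab('wrist'); save(f,'w1',None,1.5); np.savez('w1.npz',**{k:f[k] for k in ['image','depth','intrinsics','W']})
o=ctrl.get_obs(); print({k:np.round(v,4).tolist() for k,v in o.items()})
E
```

```text
clock: 1.95
ee_pos: [0.5627, -0.0207, 0.3747]
tcp_rot: [[-0.058, 0.998, -0.0], [0.998, 0.058, -0.0], [-0.0, -0.0, -1.0]]
wrist_force: [-0.3, -0.7, 0.4]
width: -0.0003
{'clock': 2.0, 'joint_pos': [-0.1593, 0.3355, 1.6275, -0.0001, 1.1788, -0.2173], 'dq': [0.0032, 0.0026, -0.0029, 0.0024, 0.0009, 0.0005], 'joint_efforts': [0.2147, -49.3474, -26.1381, 0.0099, 0.0057, -0.0044], 'ee_pos': [0.5628, -0.0206, 0.3748], 'tcp_rot': [[-0.0581, 0.9983, -0.0002], [0.9983, 0.0581, -0.0001], [-0.0001, -0.0002, -1.0]], 'wrist_force': [0.2046, -1.0029, 0.0994], 'wrist_torque': [0.0137, 0.0048, 0.0239], 'width': 0.0001}
```

View pics/w1.png

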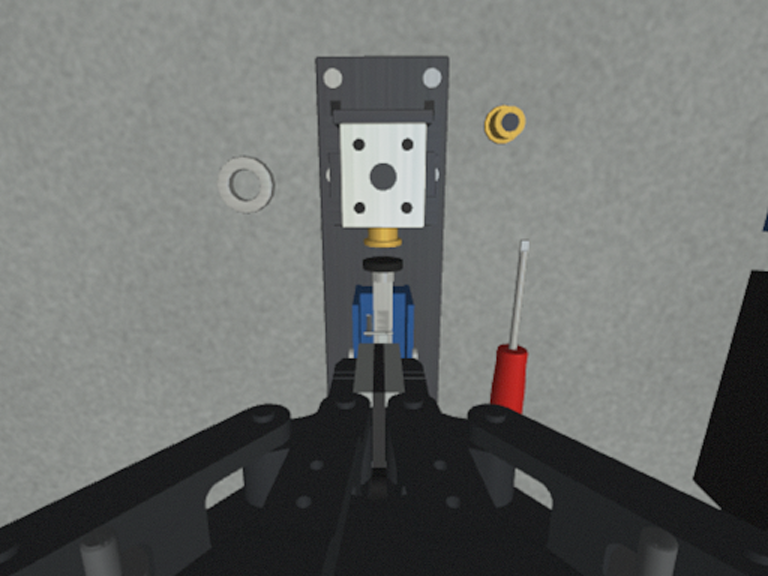

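The wrist view shows the closed fingertips at (378,370), the pad at (382,265), the bush collar at (383,242), and the block's front edge at row 228. I'll measure the gap.

```bash
cat >> h.py <<'E'
O=np.array([.567,-.0734]);AX=np.array([-.0585,.9983]);AY=np.array([-AX[1],AX[0]])
def cl(p): return np.round([(p[:2]-O)@AX,(p[:2]-O)@AY,p[2]],4)
E
python3 - <<'E'
from h import *
f=dict(np.load('w1.npz'))
g=lambda a,b,z: cl(ray(f,(a+.5)/1.5-.5,(b+.5)/1.5-.5,z))
print('padfront',g(382,258,.053)); print('collarface',g(383,247,.052)); print('blockedge',g(383,228,.066))
print('base corners',[g(*p,.01) for p in [(316,57),(449,57)]], 'base left/right',g(326,350,.01),g(441,350,.01))
print('blockctr',g(382,176,.066)); print('tcp',cl(ctrl.get_obs()['ee_pos']))
P=cloud(f)
for (u,v) in [(255,176),(255,163),(255,155),(252,237),(252,240)]: print(u,v,cl(P[v,u]))
save(f,'w1c',(200,130,310,270),5)
E
```

```text
padfront [ 0.0605 -0.001   0.053 ]
collarface [ 0.0675 -0.0016  0.052 ]
blockedge [ 0.0817 -0.0015  0.066 ]
base corners [array([0.188 , 0.0428, 0.01  ]), array([ 0.1879, -0.0457,  0.01  ])] base left/right [-0.0219  0.0428  0.01  ] [-0.022  -0.0478  0.01  ]
blockctr [ 0.1124 -0.0009  0.066 ]
tcp [0.0529 0.0011 0.3748]
255 176 [ 0.056  -0.0015  0.0517]
255 163 [ 0.0691 -0.0015  0.0527]
255 155 [ 0.0764 -0.0015  0.0493]
252 237 [0.0627 0.0011 0.2148]
252 240 [0.0622 0.0011 0.2171]
```

View pics/w1c.png

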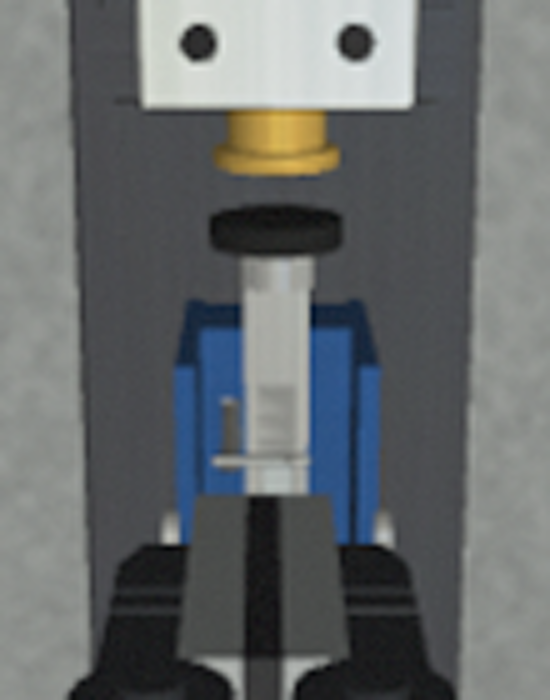

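The gap is about 7 mm and the bush has about 10 mm left to go, so I expect home around the 4th stroke. Next I'll lower the tips to z ≈ 0.128 and close up to the trigger.

```bash
python3 -m crank '[[0,0.003,0.04,0],[0,0.003,0.074,0],[0,0.003,0.074,0],[-0.02,0.003,0.074,0],[-0.02,0.003,0.074,0],[-0.02,0.003,0.074,0]]'
python3 - <<'E'
from h import *
o=ctrl.get_obs(); print(cl(o['ee_pos']),o['clock'],o['wrist_force'])
f=grab('side'); save(f,'s2',(205,150,315,260),6)
f=grab('wrist'); save(f,'w2',None,1.5)
E
```

```text
clock: 2.6
ee_pos: [0.5679, -0.0399, 0.3022]
tcp_rot: [[-0.058, 0.998, 0.002], [0.998, 0.058, 0.0], [-0.0, 0.002, -1.0]]
wrist_force: [0.3, 0.5, -0.0]
width: 0.0
[ 0.0334 -0.0029  0.3022] 2.6 [ 0.29566619  0.51303559 -0.04121336]
```

View pics/s2.png

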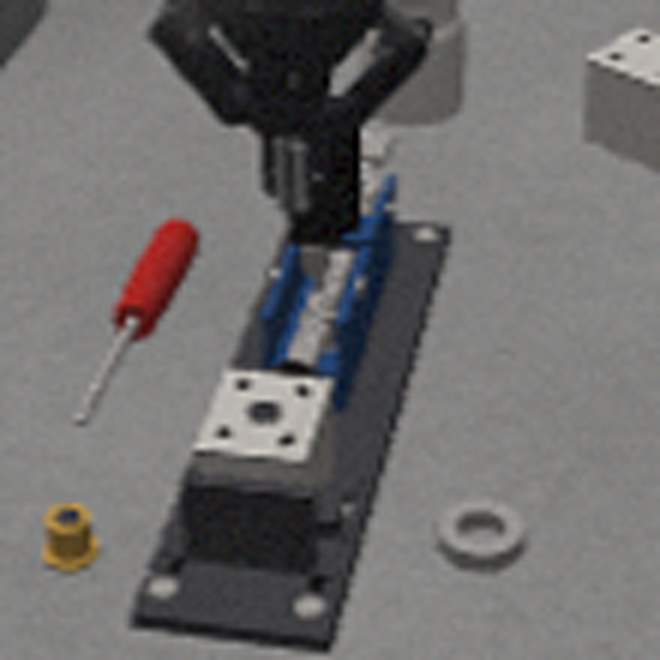

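View pics/w2.png

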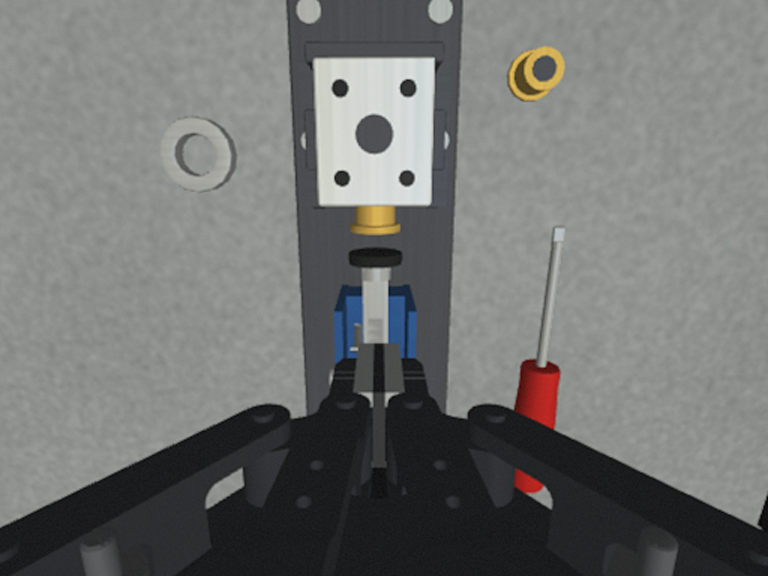

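Run:
```python
from h import *
f=dict(np.load('side0.npz'));K=f['intrinsics'];W=f['W']
def proj(p):
    c=W[:3,:3].T@(np.array(p)-W[:3,3]); return np.round([((K[0,0]*c[0]/-c[2]+K[0,2])-205)*6,((-K[1,1]*c[1]/-c[2]+K[1,2])-150)*6],1)
def w(x,y,z): return np.r_[O+x*AX+y*AY,z]
o=ctrl.get_obs(); t=np.r_[o['ee_pos'][:2],o['ee_pos'][2]-.173]; print('tip',proj(t))
for y in (-.013,.013): print('trig top',y,proj(w(.0135,y-.0015,.141)),'trig 90',proj(w(.007,y-.0015,.09)),'post top',proj(w(-.046,y-.0015,.138)),'block top near corner',proj(w(.0817+.05,y*30/13-.001,.066)))
P=cloud(f)
for c,r in [(300,170),(340,160),(345,220),(335,110),(350,130)]: print(c,r,cl(P[150+r//6,205+c//6]))
P=cloud(dict(np.load('top0.npz')))
for c,r in [(430,290),(430,305),(430,325),(535,290),(535,310)]: print('top',c,r,cl(P[120+r//6,205+c//6]))
```

```text
tip [291.8 203.6]
trig top -0.013 [275.9 155.9] trig 90 [281.6 240.3] post top [302.9  99.6] block top near corner [185.1 433.2]
trig top 0.013 [330.7 161.1] trig 90 [334.6 245.7] post top [355.2 104.3] block top near corner [317.9 448.9]
300 170 [ 0.0075 -0.0045  0.132 ]
340 160 [-0.0397  0.003   0.1116]
345 220 [-0.041   0.0054  0.0761]
335 110 [-0.044  -0.0006  0.1359]
350 130 [-0.0413  0.0088  0.1282]
top 430 290 [ 0.0067 -0.0079  0.1374]
top 430 305 [ 0.0072 -0.002   0.1399]
top 430 325 [0.0079 0.0097 0.142 ]
top 535 290 [-0.0447 -0.0052  0.1374]
top 535 310 [-0.0443  0.0033  0.1368]
```

The side projection puts the fingertip about 3 mm to clamp -y of the trigger's middle, so I'll correct that during the first stroke.

```bash
python3 -m crank '[[-0.005,-0.003,0,0],[-0.010,-0.003,0,0],[-0.015,-0.003,0,0],[-0.02,-0.003,0,0],[-0.02,-0.003,0,0]]'
python3 -m crank '[[-0.008,0,0,0],[-0.015,0,0,0],[-0.015,0,0,0]]'
python3 -m crank '[[-0.004,0,0,0],[-0.006,0,0,0],[-0.006,0,0,0]]'
python3 - <<'E'
from h import *
o=ctrl.get_obs(); print(cl(o['ee_pos']),o['clock'],o['wrist_force']@np.r_[AX,0])
f=grab('side'); save(f,'s3',(205,150,315,260),6)
f=grab('wrist'); save(f,'w3',None,1.5)
E
```

```text
clock: 3.2
ee_pos: [0.5659, -0.0602, 0.3007]
tcp_rot: [[-0.059, 0.998, 0.0], [0.998, 0.059, -0.0], [-0.0, 0.0, -1.0]]
wrist_force: [-0.7, 0.2, 0.9]
width: -0.0004
clock: 3.5
ee_pos: [0.5666, -0.0751, 0.3004]
tcp_rot: [[-0.059, 0.998, -0.0], [0.998, 0.059, 0.001], [0.001, -0.0, -1.0]]
wrist_force: [1.5, 3.4, -0.2]
width: 0.0004
clock: 3.8
ee_pos: [0.5668, -0.0805, 0.3005]
tcp_rot: [[-0.059, 0.998, -0.001], [0.998, 0.059, 0.0], [0.0, -0.001, -1.0]]
wrist_force: [-0.1, 3.1, -0.0]
width: -0.0
[-0.0071  0.0006  0.3005] 3.8 3.1083063486445455
```

View pics/s3.png

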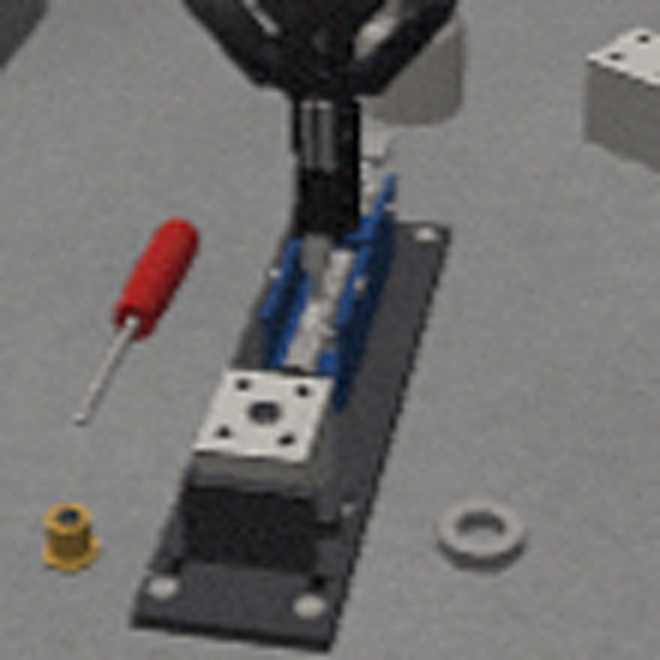

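View pics/w3.png

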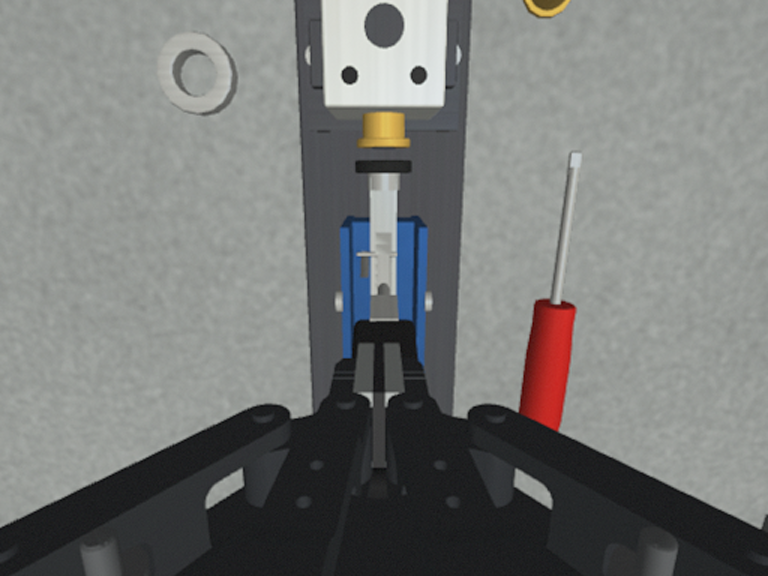

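The pad has moved forward, the trigger is tilting, and the push is about 3 N. I'll continue gently to the end stop.

```bash
python3 -m crank '[[-0.002,0,0,0],[-0.003,0,0,0],[-0.003,0,0,0]]'
python3 -m crank '[[-0.002,0,0,0],[-0.002,0,0,0]]'
python3 -m crank '[[-0.002,0,0,0],[-0.002,0,0,0]]'
```

```text
clock: 4.2
ee_pos: [0.567, -0.0835, 0.3006]
tcp_rot: [[-0.06, 0.998, -0.001], [0.998, 0.06, 0.0], [0.0, -0.0, -1.0]]
wrist_force: [-0.8, 3.8, -0.2]
width: -0.0
clock: 4.4
ee_pos: [0.5672, -0.0856, 0.3007]
tcp_rot: [[-0.06, 0.998, -0.0], [0.998, 0.06, 0.0], [0.0, -0.0, -1.0]]
wrist_force: [-1.2, 4.4, -1.5]
width: -0.0001
clock: 4.6
ee_pos: [0.5674, -0.0876, 0.3007]
tcp_rot: [[-0.06, 0.998, -0.0], [0.998, 0.06, -0.0], [-0.0, -0.0, -1.0]]
wrist_force: [0.2, 4.7, 0.1]
width: -0.0001
```

```bash
python3 -m crank '[[-0.001,0,0,0],[-0.0015,0,0,0],[-0.0015,0,0,0]]'
python3 -m crank '[[-0.001,0,0,0],[-0.0015,0,0,0],[-0.0015,0,0,0]]'
python3 - <<'E'
from h import *
o=ctrl.get_obs(); print(cl(o['ee_pos']),o['clock'],o['wrist_force']@np.r_[AX,0])
f=grab('wrist'); save(f,'w4',None,1.5); np.savez('w4.npz',**{k:f[k] for k in ['image','depth','intrinsics','W']})
E
```

```text
clock: 4.9
ee_pos: [0.5675, -0.0888, 0.3007]
tcp_rot: [[-0.06, 0.998, -0.0], [0.998, 0.06, 0.0], [0.0, 0.0, -1.0]]
wrist_force: [-0.6, 5.2, -0.9]
width: 0.0
clock: 5.2
ee_pos: [0.5675, -0.0894, 0.3007]
tcp_rot: [[-0.059, 0.998, -0.0], [0.998, 0.059, 0.003], [0.003, -0.0, -1.0]]
wrist_force: [-0.1, 10.5, 0.2]
width: 0.0003
[-0.016   0.0005  0.3007] 5.2 10.527025975457684
```

View pics/w4.png

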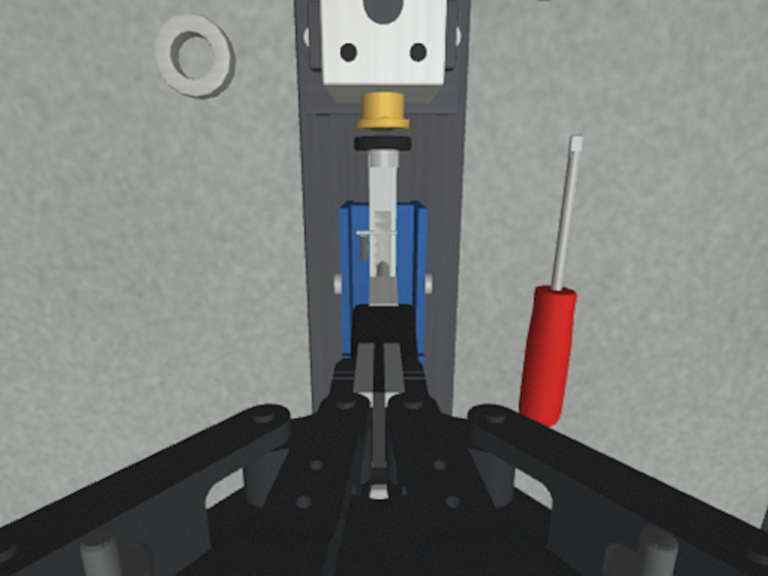

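The end stop was reached at TCP clamp x ≈ -0.016 (10.5 N). The picture shows the pad front at row 137 and the collar at row 127, so about 3 mm of gap is left. I'll let the trigger go back and check that the ratchet holds.

```bash
python3 -m crank '[[0.02,0,0,0],[0.051,0,0,0],[0.051,0,0,0],[0.051,0,0,0]]'
python3 - <<'E'
from h import *
o=ctrl.get_obs(); print(cl(o['ee_pos']),o['clock'],o['wrist_force']@np.r_[AX,0])
f=grab('wrist'); save(f,'w5',None,1.5); np.savez('w5.npz',**{k:f[k] for k in ['image','depth','intrinsics','W']})
E
```

```text
clock: 5.65
ee_pos: [0.5651, -0.0398, 0.3012]
tcp_rot: [[-0.061, 0.998, 0.002], [0.998, 0.061, -0.002], [-0.002, 0.002, -1.0]]
wrist_force: [0.4, -0.6, 0.7]
width: -0.0
[ 3.370e-02 -1.000e-04  3.012e-01] 5.65 -0.6311409571134431
```

View pics/w5.png

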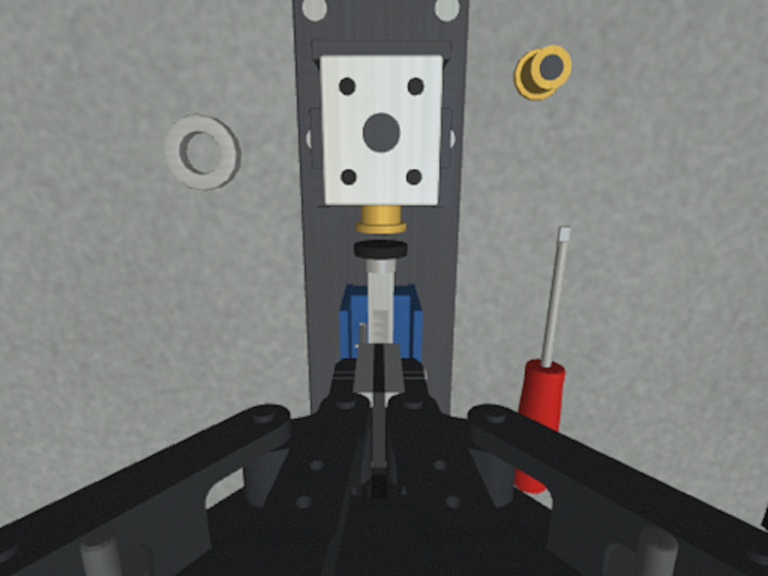

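The ratchet held: the pad is at row 241, against 249 before. Stroke 2.

```bash
python3 -m crank '[[-0.015,0,0,0],[-0.025,0,0,0],[-0.033,0,0,0],[-0.04,0,0,0],[-0.046,0,0,0],[-0.048,0,0,0],[-0.048,0,0,0]]'
python3 -m crank '[[-0.0015,0,0,0],[-0.003,0,0,0],[-0.003,0,0,0]]'
```

```text
clock: 6.4
ee_pos: [0.5671, -0.0879, 0.3003]
tcp_rot: [[-0.058, 0.998, -0.001], [0.998, 0.058, 0.001], [0.001, -0.001, -1.0]]
wrist_force: [-0.3, 5.4, 0.0]
width: 0.0001
clock: 6.7
ee_pos: [0.5671, -0.0895, 0.3003]
tcp_rot: [[-0.058, 0.998, -0.001], [0.998, 0.058, 0.004], [0.004, -0.001, -1.0]]
wrist_force: [-0.3, 11.3, -0.0]
width: -0.0002
```

```bash
python3 - <<'E'
from h import *
f=grab('wrist'); save(f,'w6',(180,20,330,170),4)
E
python3 -m crank '[[0.02,0,0,0],[0.051,0,0,0],[0.051,0,0,0],[0.051,0,0,0]]'
python3 - <<'E'
from h import *
f=grab('wrist'); save(f,'w7',(180,80,330,230),4)
E
```

```text
clock: 7.15
ee_pos: [0.5647, -0.04, 0.3009]
tcp_rot: [[-0.061, 0.998, 0.0], [0.998, 0.061, -0.001], [-0.001, 0.0, -1.0]]
wrist_force: [0.1, -1.9, -0.1]
width: -0.0
```

View pics/w6.png

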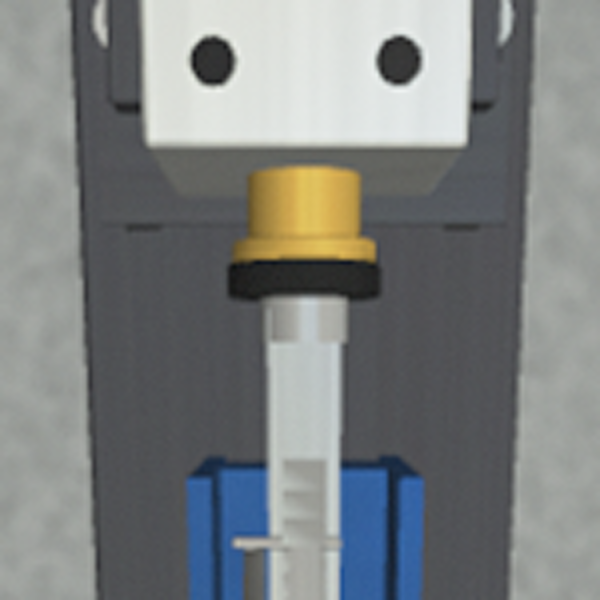

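View pics/w7.png

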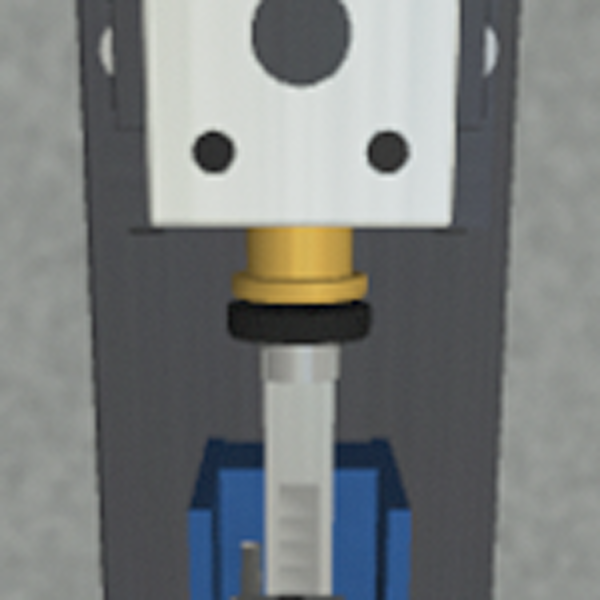

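The pad is now just touching the collar, with about 10–12 mm of shank still showing. Stroke 3 will press the bush.

```bash
python3 -m crank '[[-0.015,0,0,0],[-0.025,0,0,0],[-0.031,0,0,0],[-0.037,0,0,0],[-0.043,0,0,0],[-0.048,0,0,0],[-0.048,0,0,0]]'
python3 -m crank '[[-0.0015,0,0,0],[-0.003,0,0,0],[-0.003,0,0,0]]'
```

```text
clock: 7.9
ee_pos: [0.5669, -0.0878, 0.3]
tcp_rot: [[-0.058, 0.998, -0.002], [0.998, 0.058, 0.003], [0.003, -0.002, -1.0]]
wrist_force: [-0.2, 8.3, -0.5]
width: -0.0
clock: 8.2
ee_pos: [0.5669, -0.0896, 0.2999]
tcp_rot: [[-0.058, 0.998, -0.002], [0.998, 0.058, 0.005], [0.005, -0.002, -1.0]]
wrist_force: [1.1, 10.8, -0.7]
width: -0.0001
```

```bash
python3 -m crank '[[-0.0015,0,0,0],[-0.0015,0,0,0]]'
python3 - <<'E'
from h import *
f=grab('wrist'); save(f,'w8',(180,20,330,170),4)
o=ctrl.get_obs(); print(cl(o['ee_pos']),o['clock'],o['wrist_force']@np.r_[AX,0])
E
python3 -m crank '[[0.02,0,0,0],[0.0525,0,0,0],[0.0525,0,0,0],[0.0525,0,0,0]]'
python3 - <<'E'
from h import *
f=grab('wrist'); save(f,'w9',(180,80,330,230),4)
E
```

```text
clock: 8.4
ee_pos: [0.5669, -0.0901, 0.2999]
tcp_rot: [[-0.057, 0.998, -0.002], [0.998, 0.057, 0.007], [0.007, -0.002, -1.0]]
wrist_force: [-0.2, 16.2, 0.9]
width: -0.0001
[-0.0166  0.0011  0.2999] 8.45 16.14496777427869
clock: 8.85
ee_pos: [0.5647, -0.0401, 0.3007]
tcp_rot: [[-0.061, 0.998, 0.0], [0.998, 0.061, -0.001], [-0.001, 0.0, -1.0]]
wrist_force: [0.3, -0.2, 1.4]
width: -0.0003
```

View pics/w8.png

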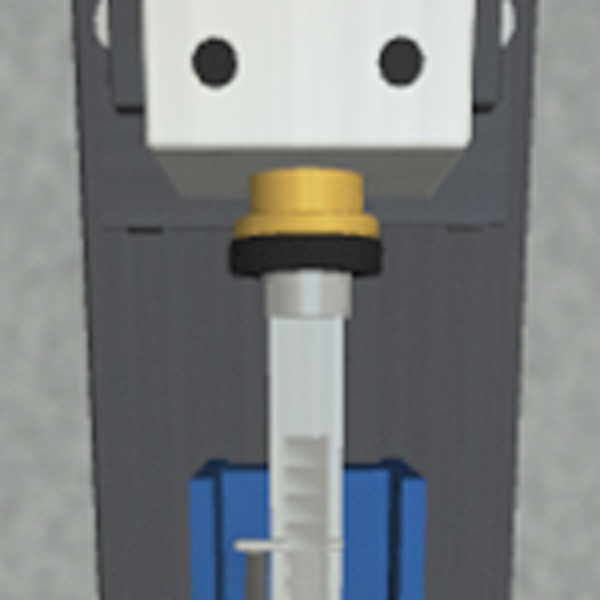

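View pics/w9.png

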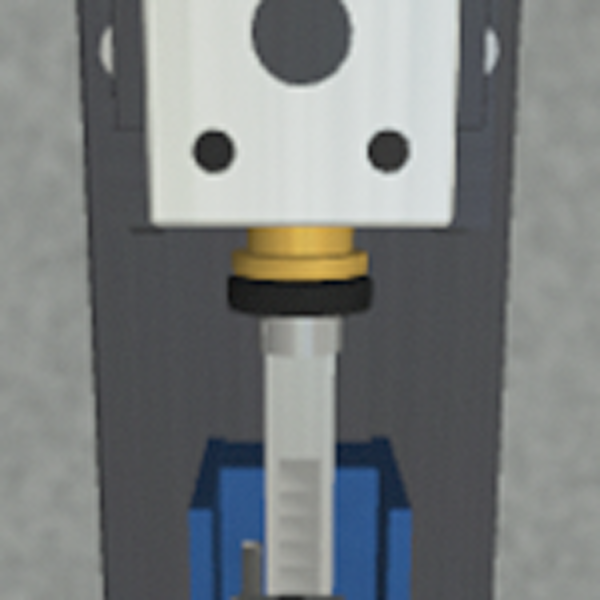

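The bush advanced about 4.5 mm, leaving about 7.5 mm. Stroke 4, with a force check part-way.

```bash
python3 -m crank '[[-0.015,0,0,0],[-0.025,0,0,0],[-0.031,0,0,0],[-0.037,0,0,0],[-0.043,0,0,0],[-0.043,0,0,0]]'
python3 -m crank '[[-0.004,0,0,0],[-0.005,0,0,0],[-0.005,0,0,0]]'
python3 -m crank '[[-0.0015,0,0,0],[-0.003,0,0,0],[-0.003,0,0,0]]'
python3 - <<'E'
from h import *
f=grab('wrist'); save(f,'w10',(180,20,330,170),4)
o=ctrl.get_obs(); print(cl(o['ee_pos']),o['clock'],o['wrist_force']@np.r_[AX,0])
E
```

```text
clock: 9.5
ee_pos: [0.5668, -0.0832, 0.3]
tcp_rot: [[-0.058, 0.998, -0.001], [0.998, 0.058, 0.002], [0.002, -0.001, -1.0]]
wrist_force: [0.6, 7.1, -1.8]
width: -0.0001
clock: 9.8
ee_pos: [0.5668, -0.0875, 0.2999]
tcp_rot: [[-0.058, 0.998, -0.002], [0.998, 0.058, 0.003], [0.003, -0.002, -1.0]]
wrist_force: [-0.0, 7.3, -1.4]
width: -0.0004
clock: 10.1
ee_pos: [0.5669, -0.0896, 0.2999]
tcp_rot: [[-0.057, 0.998, -0.002], [0.998, 0.057, 0.005], [0.005, -0.002, -1.0]]
wrist_force: [0.2, 11.6, -0.9]
width: -0.0
[-0.0162  0.0011  0.2999] 10.15 11.55728523715648
```

View pics/w10.png

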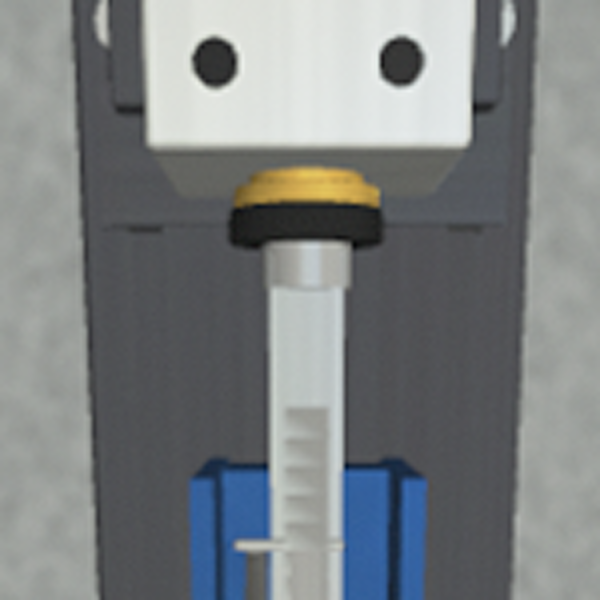

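About 2.5 mm remain, so home should come mid-stroke next time. I'll return and raise the tips 3.5 mm so the contact lever is about 60 mm, then approach slowly with frequent force readings.

```bash
python3 -m crank '[[0.02,0,0,0],[0.051,0,-0.0035,0],[0.051,0,-0.0035,0],[0.051,0,-0.0035,0],[0.051,0,-0.0035,0]]'
python3 - <<'E'
from h import *
f=grab('wrist'); save(f,'w11',(180,80,330,230),4)
o=ctrl.get_obs(); print(cl(o['ee_pos']),o['clock'],o['wrist_force'])
E
python3 -m crank '[[-0.010,0,0,0],[-0.018,0,0,0],[-0.023,0,0,0],[-0.026,0,0,0]]'|grep -E 'clo|ee|wri'
python3 -m crank '[[-0.002,0,0,0]]'|grep -E 'clo|ee|wri'
python3 -m crank '[[-0.002,0,0,0]]'|grep -E 'clo|ee|wri'
```

```text
clock: 10.65
ee_pos: [0.5648, -0.0408, 0.3042]
tcp_rot: [[-0.059, 0.998, 0.0], [0.998, 0.059, -0.001], [-0.001, 0.0, -1.0]]
wrist_force: [0.5, -0.1, 0.2]
width: -0.0001
[3.270e-02 3.000e-04 3.042e-01] 10.7 [ 0.09231527 -0.04242079  0.14405726]
clock: 11.1
ee_pos: [0.5662, -0.0662, 0.3043]
wrist_force: [-0.6, 3.9, 1.9]
clock: 11.2
ee_pos: [0.5663, -0.0677, 0.3043]
wrist_force: [0.1, 4.9, 1.8]
clock: 11.3
ee_pos: [0.5663, -0.0692, 0.3042]
wrist_force: [-0.2, 6.4, 2.2]
```

View pics/w11.png

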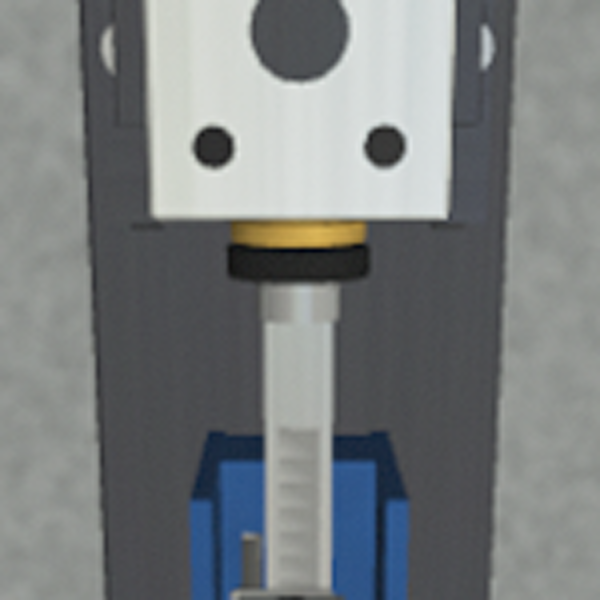

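```bash
for i in 1; do :; done
python3 -m crank '[[-0.002,0,0,0]]'|grep -E 'clo|ee|wri'
python3 -m crank '[[-0.002,0,0,0]]'|grep -E 'clo|ee|wri'
python3 -m crank '[[-0.002,0,0,0]]'|grep -E 'clo|ee|wri'
python3 -m crank '[[-0.001,0,0,0]]'|grep -E 'clo|ee|wri'
```

```text
clock: 11.4
ee_pos: [0.5664, -0.0709, 0.3042]
wrist_force: [0.1, 6.7, 2.4]
clock: 11.5
ee_pos: [0.5665, -0.0726, 0.304]
wrist_force: [1.0, 8.5, 0.0]
clock: 11.6
ee_pos: [0.5666, -0.0743, 0.3039]
wrist_force: [1.6, 8.5, -0.6]
clock: 11.7
ee_pos: [0.5667, -0.0753, 0.3038]
wrist_force: [0.6, 9.3, -1.6]
```

```bash
python3 -m crank '[[-0.001,0,0,0]]'|grep -E 'ee|wri'
python3 -m crank '[[-0.001,0,0,0]]'|grep -E 'ee|wri'
python3 -m crank '[[-0.001,0,0,0]]'|grep -E 'ee|wri'
python3 -m crank '[[-0.001,0,0,0]]'|grep -E 'clo|ee|wri'
```

```text
ee_pos: [0.5667, -0.0762, 0.3037]
wrist_force: [2.0, 8.1, -3.6]
ee_pos: [0.5668, -0.0771, 0.3036]
wrist_force: [2.7, 8.5, -3.8]
ee_pos: [0.5668, -0.078, 0.3035]
wrist_force: [2.1, 9.4, -2.8]
clock: 12.1
ee_pos: [0.5668, -0.079, 0.3034]
wrist_force: [2.7, 9.4, -3.2]
```

```bash
python3 -m crank '[[-0.001,0,0,0]]'|grep -E 'ee|wri'
python3 -m crank '[[-0.001,0,0,0]]'|grep -E 'ee|wri'
python3 -m crank '[[-0.001,0,0,0]]'|grep -E 'clo|ee|wri'
python3 - <<'E'
from h import *
f=grab('wrist'); save(f,'w12',(180,20,330,170),4)
o=ctrl.get_obs(); print(cl(o['ee_pos']),o['clock'],o['wrist_force'])
E
```

```text
ee_pos: [0.5668, -0.0799, 0.3034]
wrist_force: [1.7, 9.5, -2.9]
ee_pos: [0.5668, -0.0808, 0.3034]
wrist_force: [1.7, 10.3, -3.7]
clock: 12.4
ee_pos: [0.5668, -0.0817, 0.3033]
wrist_force: [2.5, 10.9, -3.4]
[-0.0083  0.0007  0.3033] 12.45 [ 1.06370013 10.08964928 -2.9792261 ]
```

View pics/w12.png

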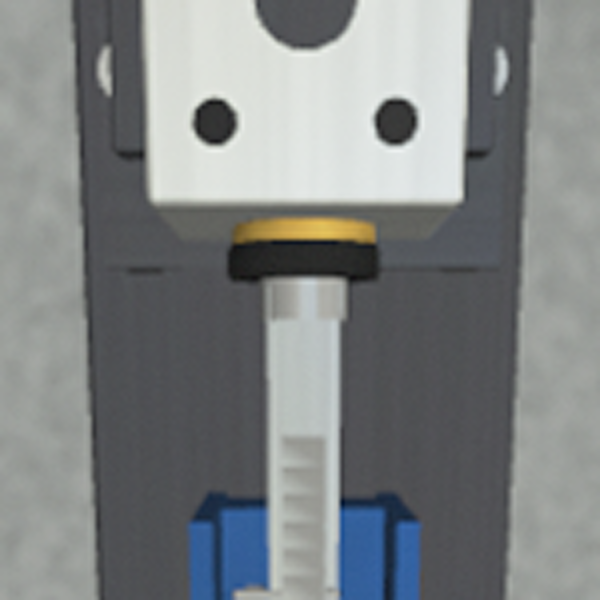

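Nearly home: the collar (rows 218–242) is almost against the block, and about 9 mm of stroke remains. From the moment balance (lever 58 mm, Fz ≈ -3 N), the current push is about 9.3 N. I'll continue in small steps.

```bash
cat > p.py <<'E'
from h import *
o=ctrl.get_obs();F=o['wrist_force'];c=cl(o['ee_pos']);fx=F[:2]@AX;z=c[2]-.173-.072;x=c[0]-.011
print(round(float(o['clock']),2),c,'fx %.1f fz %.1f push %.2f'%(fx,F[2],(fx*z-F[2]*x)/.06))
E
python3 -m crank '[[-0.001,0,0,0]]'>/dev/null; python3 p.py
python3 -m crank '[[-0.001,0,0,0]]'>/dev/null; python3 p.py
python3 -m crank '[[-0.001,0,0,0]]'>/dev/null; python3 p.py
```

```text
12.55 [-0.0091  0.0007  0.3033] fx 11.5 fz -2.4 push 10.39
12.65 [-0.01    0.0008  0.3032] fx 12.8 fz -4.3 push 10.88
12.75 [-0.0109  0.0008  0.3032] fx 13.4 fz -3.4 push 11.76
```

```bash
python3 -m crank '[[-0.001,0,0,0]]'>/dev/null; python3 p.py
python3 -m crank '[[0,0,0,0]]'>/dev/null; python3 p.py
python3 -m crank '[[-0.001,0,0,0]]'>/dev/null; python3 p.py
python3 -m crank '[[0,0,0,0]]'>/dev/null; python3 p.py
```

```text
12.85 [-0.0117  0.0009  0.3031] fx 12.4 fz -2.8 push 10.94
12.95 [-0.0118  0.0009  0.3032] fx 12.0 fz -2.5 push 10.70
13.05 [-0.0126  0.001   0.3031] fx 13.7 fz -4.0 push 11.75
13.15 [-0.0127  0.001   0.3031] fx 13.1 fz -2.0 push 11.86
```

```bash
python3 -m crank '[[-0.001,0,0,0]]'>/dev/null; python3 p.py
python3 -m crank '[[0,0,0,0]]'>/dev/null; python3 p.py
python3 - <<'E'
from h import *
f=grab('wrist'); save(f,'w13',(180,20,330,170),4)
E
```

```text
13.25 [-0.0135  0.001   0.3031] fx 14.0 fz -2.7 push 12.44
13.35 [-0.0136  0.001   0.3031] fx 13.0 fz -2.9 push 11.37
```

View pics/w13.png

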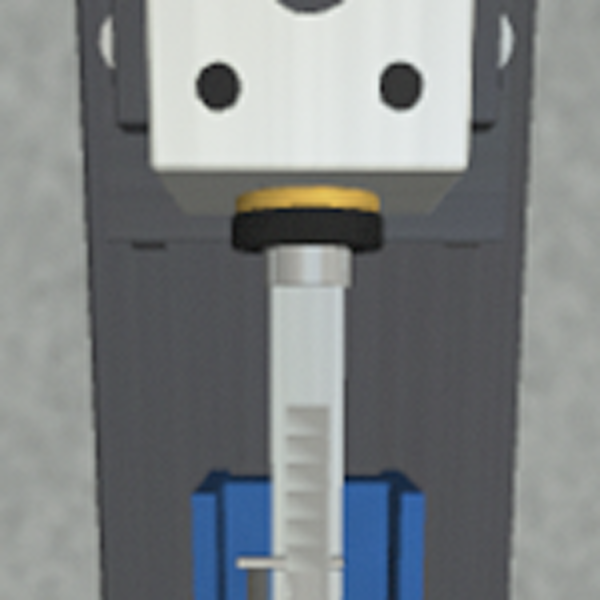

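Run:
```python
import cv2,numpy as np
for n in ['w8','w10','w12','w13']:
    im=cv2.imread(f'pics/{n}.png').astype(float); c=im[:,298:316].mean(1)  # BGR
    br=c[:,2]-c[:,0]; g=c.mean(1)
    b=np.where(br>50)[0]
    e=np.where(g<175)[0]; 
    col=im[:,180:220].mean((1,2)); d=np.diff(col); 
    r=np.arange(100,260)
    print(n,'brass',b.min(),b.max(),'block top edge',[int(i) for i in r if d[i]<-8], 'dark',np.where(g[200:]<45)[0][[0,-1]]+200)
```

```text
w8 brass 167 233 block top edge [141, 143, 144, 145, 146, 147, 148, 149, 150] dark [237 266]
w10 brass 167 201 block top edge [141, 143, 144, 145, 146, 147, 148, 149, 150] dark [205 237]
w12 brass 217 239 block top edge [100, 101, 197, 198, 199, 200, 201, 202, 203, 204, 205, 206] dark [241 273]
w13 brass 186 206 block top edge [164, 165, 166, 167, 168, 169, 170, 171, 172, 173] dark [209 242]
```

```bash
python3 - <<'E'
from h import *
o=ctrl.get_obs(); print(o['joint_efforts'],o['ee_pos'],o['wrist_force'],o['wrist_torque'],o['dq'])
t=o['joint_efforts'][0]; print('F_y from j1',t/o['ee_pos'][0])
# wrist torque about TCP from force at tip: r x F, r=(0,0,-.173)
print('fy from torque', o['wrist_torque'][0]/.173)
E
python3 p.py
```

```text
[-7.60456413e+00 -5.42750072e+01 -2.54769051e+01 -4.10093531e+00
 -9.30405613e-01  1.75914477e-02] [ 0.56673721 -0.08698411  0.30308854] [ 0.60972363 13.76868231 -2.25628396] [ 2.29285916 -0.17652739 -0.01146089] [ 6.83589385e-04 -8.54394140e-04  1.15432149e-03 -9.80799941e-05
 -4.83213997e-04  2.78447335e-03]
F_y from j1 -13.418148579989007
fy from torque 13.253521163745614
13.4 [-0.0135  0.0011  0.3031] fx 13.7 fz -2.3 push 12.35
```

The j1 torque (13.4 N) and the wrist moment agree with the force sensor, and the contact is at z ≈ 0.134. So the push is now about 13 N. Last steps to about 15 N.

```bash
cat > p.py <<'E'
from h import *
o=ctrl.get_obs();F=o['wrist_force'];c=cl(o['ee_pos']);fj=-o['joint_efforts'][0]/o['ee_pos'][0];t=o['wrist_torque'][0]
x=c[0]-.011;zc=c[2]-.072-(t+.011*F[2])/fj
print(round(float(o['clock']),2),c,'fx %.1f fz %.1f fj1 %.2f lever %.4f push(.061) %.2f'%(F[:2]@AX,F[2],fj,zc,(fj*.061-F[2]*x)/.06))
E
python3 -m crank '[[-0.001,0,0,0],[-0.001,0,0,0]]'>/dev/null; python3 p.py
python3 -m crank '[[-0.0005,0,0,0]]'>/dev/null; python3 p.py
```

```text
13.6 [-0.0144  0.0011  0.303 ] fx 14.2 fz -2.5 fj1 13.91 lever 0.0584 push(.061) 13.08
13.7 [-0.0148  0.0011  0.303 ] fx 14.7 fz -2.7 fj1 14.31 lever 0.0590 push(.061) 13.40
```

```bash
python3 - <<'E'
from h import *
f=grab('wrist'); save(f,'w14',(180,20,330,170),4)
for n in ['w12','w13','w14']:
    im=cv2.imread(f'pics/{n}.png').astype(float); c=im[:,298:316].mean(1)
    br=c[:,2]-c[:,0]; b=np.where(br>50)[0]
    col=im[:,180:220].mean((1,2)); 
    sh=lambda s,lo,hi,t: next((i+(s[i]-t)/(s[i]-s[i+1]) for i in range(lo,hi) if s[i]>=t>s[i+1]),None)
    g=c.mean(1)
    blue=im[:,215:265].mean(1); bl=blue[:,0]-blue[:,2]; blu=np.where(bl>60)[0].min()
    print(n,'brassmax %.1f'%sh(br,b.min()+5,300,50),'brassmin',b.min(),'edge %.1f'%sh(col,110,250,170),'pad back',np.where(g[200:]<45)[0][-1]+200,'blue',blu,
      'holes rows', [round(float(np.average(np.arange(40,150),weights=(im[40:150,a:a+50].mean((1,2)).max()-im[40:150,a:a+50].mean((1,2))))),1) for a in (195,)])
E
python3 p.py
```

```text
w12 brassmax 239.4 brassmin 217 edge 201.6 pad back 273 blue 508 holes rows [119.6]
w13 brassmax 206.6 brassmin 186 edge 167.9 pad back 242 blue 482 holes rows [86.2]
w14 brassmax 199.4 brassmin 179 edge 160.1 pad back 234 blue 477 holes rows [78.8]
13.75 [-0.0149  0.0011  0.303 ] fx 13.5 fz -2.6 fj1 13.79 lever 0.0620 push(.061) 12.90
```

View pics/w14.png

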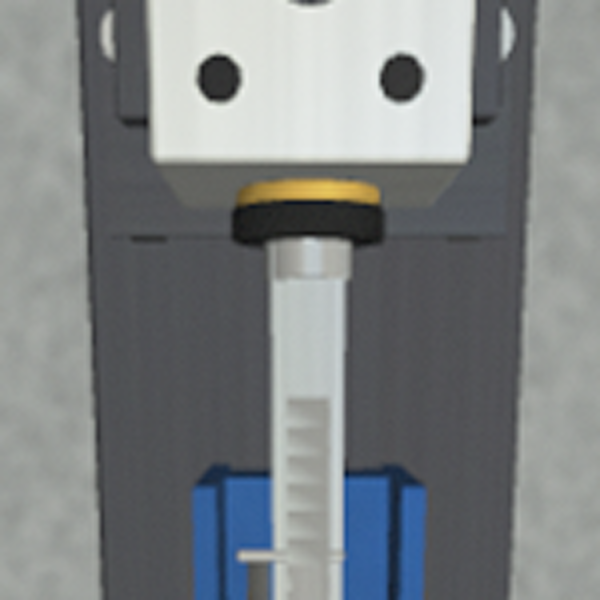

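```bash
python3 - <<'E'
from h import *
f=grab('wrist'); W=f['W'].copy(); c0=(np.array(ctrl.get_obs()['ee_pos'])[:2]-O)@AX
def X(v4,z,tx,dz=0):
    f['W']=W.copy(); f['W'][:2,3]+= (tx-c0)*AX; f['W'][2,3]+=dz
    return cl(ray(f,180+76.5,20+(v4+.5)/4-.5,z))[0]*1000
for n,bm,ed,tx,tz,pb in [('w8',233,145.7,-.0166,.2999,266),('w10',201,145.7,-.0162,.2999,237),('w12',239.4,201.6,-.0083,.3033,273),('w13',206.6,167.9,-.0136,.3031,242),('w14',199.4,160.1,-.0149,.3030,234)]:
    dz=tz-.303
    print(n,'edge %.1f collar %.1f diff %.1f'%(X(ed,.066,tx,dz),X(bm,.052,tx,dz),X(ed,.066,tx,dz)-X(bm,.052,tx,dz)))
E
python3 p.py
```

```text
w8 edge 82.9 collar 71.6 diff 11.3
w10 edge 83.3 collar 77.0 diff 6.3
w12 edge 83.5 collar 79.2 diff 4.3
w13 edge 83.1 collar 79.1 diff 4.0
w14 edge 83.0 collar 78.9 diff 4.1
13.8 [-0.0149  0.0011  0.303 ] fx 13.3 fz -2.3 fj1 14.02 lever 0.0636 push(.061) 13.24
```

The geometry puts the collar front 4.0–4.1 mm from the block face, unchanged across the last two looks, so the bush is home. The push reads about 13.3 N, and about 2.5 mm of stroke is left. I'll make two more half-millimetre steps and then hold.

```bash
python3 -m crank '[[-0.0005,0,0,0]]'>/dev/null; python3 p.py
python3 -m crank '[[0,0,0,0]]'>/dev/null; python3 p.py
python3 -m crank '[[-0.0005,0,0,0]]'>/dev/null; python3 p.py
python3 -m crank '[[0,0,0,0]]'>/dev/null; python3 p.py
python3 -m crank '[[0,0,0,0]]'>/dev/null; python3 p.py
```

```text
13.9 [-0.0153  0.0012  0.303 ] fx 13.9 fz -2.6 fj1 14.28 lever 0.0593 push(.061) 13.39
14.0 [-0.0153  0.0012  0.303 ] fx 14.2 fz -3.4 fj1 14.21 lever 0.0670 push(.061) 12.96
14.1 [-0.0157  0.0012  0.303 ] fx 15.3 fz -2.5 fj1 14.50 lever 0.0625 push(.061) 13.64
14.2 [-0.0158  0.0012  0.3029] fx 12.9 fz -2.0 fj1 14.37 lever 0.0628 push(.061) 13.71
14.3 [-0.0158  0.0012  0.303 ] fx 14.2 fz -1.8 fj1 14.32 lever 0.0624 push(.061) 13.76
```

```bash
python3 -m crank '[[-0.0005,0,0,0],[-0.0008,0,0,0]]'>/dev/null; python3 p.py
python3 -m crank '[[0,0,0,0]]'>/dev/null; python3 p.py
python3 -m crank '[[-0.0005,0,0,0],[-0.0008,0,0,0]]'>/dev/null; python3 p.py
python3 -m crank '[[0,0,0,0]]'>/dev/null; python3 p.py
```

```text
14.5 [-0.0165  0.0012  0.303 ] fx 13.7 fz -2.7 fj1 14.49 lever 0.0646 push(.061) 13.51
14.6 [-0.0166  0.0013  0.303 ] fx 13.3 fz -1.9 fj1 13.34 lever 0.0535 push(.061) 12.68
14.8 [-0.0172  0.0013  0.3029] fx 13.9 fz -1.6 fj1 14.88 lever 0.0636 push(.061) 14.35
14.9 [-0.0173  0.0013  0.3029] fx 14.9 fz -1.3 fj1 14.68 lever 0.0655 push(.061) 14.29
```

```bash
python3 - <<'E'
from h import *
f=grab('wrist'); save(f,'w15',(150,130,350,270),4)
E
python3 p.py
```

```text
14.95 [-0.0173  0.0013  0.303 ] fx 14.2 fz -2.5 fj1 14.65 lever 0.0592 push(.061) 13.70
```

View pics/w15.png

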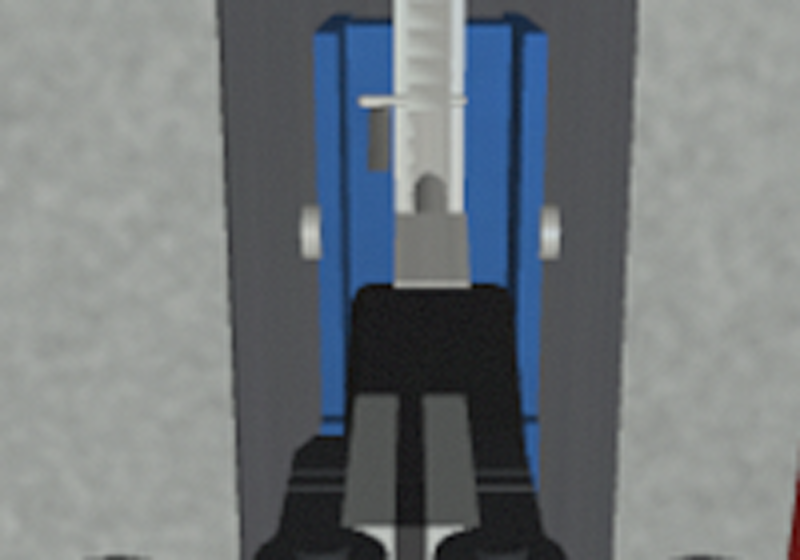

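```bash
python3 -m crank '[[-0.0004,0,0,0],[-0.0008,0,0,0]]'>/dev/null; python3 p.py
python3 -m crank '[[0,0,0,0],[0,0,0,0]]'>/dev/null; python3 p.py
python3 -m crank '[[0,0,0,0],[0,0,0,0]]'>/dev/null; python3 p.py
```

```text
15.15 [-0.0179  0.0013  0.3029] fx 15.3 fz -3.1 fj1 15.47 lever 0.0602 push(.061) 14.22
15.35 [-0.0179  0.0013  0.3029] fx 14.3 fz -2.2 fj1 15.26 lever 0.0608 push(.061) 14.44
15.55 [-0.0179  0.0013  0.3029] fx 15.4 fz -2.2 fj1 15.23 lever 0.0619 push(.061) 14.43
```

```bash
python3 -m crank '[[-0.0006,0,0,0]]'>/dev/null; python3 p.py
python3 -m crank '[[0,0,0,0],[0,0,0,0]]'>/dev/null; python3 p.py
python3 -m crank '[[0,0,0,0],[0,0,0,0]]'>/dev/null; python3 p.py
python3 -m crank '[[0,0,0,0],[0,0,0,0]]'>/dev/null; python3 p.py
```

```text
15.65 [-0.0182  0.0013  0.3028] fx 17.6 fz -2.4 fj1 17.98 lever 0.0619 push(.061) 17.09
15.85 [-0.0182  0.0013  0.3028] fx 16.7 fz -2.3 fj1 16.89 lever 0.0600 push(.061) 16.03
16.05 [-0.0182  0.0013  0.3028] fx 16.2 fz -2.7 fj1 16.83 lever 0.0630 push(.061) 15.80
16.25 [-0.0182  0.0013  0.3028] fx 16.9 fz -2.0 fj1 16.83 lever 0.0608 push(.061) 16.11
```

```bash
python3 - <<'E'
from h import *
o=ctrl.get_obs();f=grab('wrist'); save(f,'w16',(180,20,330,170),4); np.savez('w16.npz',**{k:f[k] for k in ['image','depth','intrinsics','W']})
im=cv2.imread('pics/w16.png').astype(float); c=im[:,298:316].mean(1); br=c[:,2]-c[:,0]; b=np.where(br>50)[0]
col=im[:,180:220].mean((1,2)); sh=lambda s,lo,hi,t: next((i+(s[i]-t)/(s[i]-s[i+1]) for i in range(lo,hi) if s[i]>=t>s[i+1]),None)
bm=sh(br,b.min()+5,300,50); ed=sh(col,110,250,170)
X=lambda v,z: cl(ray(f,256.5,20+(v+.5)/4-.5,z))[0]*1000
print(bm,b.min(),ed,'edge %.2f collar %.2f diff %.2f'%(X(ed,.066),X(bm,.052),X(ed,.066)-X(bm,.052)))
# shadow gap : brass start at z=.052
print('collar back %.2f'%X(b.min(),.052))
E
python3 p.py
```

```text
179.41595925297113 160 138.72222222222223 edge 83.10 collar 79.20 diff 3.90
collar back 82.20
16.3 [-0.0182  0.0013  0.3028] fx 16.1 fz -2.9 fj1 16.83 lever 0.0630 push(.061) 15.72
```

View pics/w16.png

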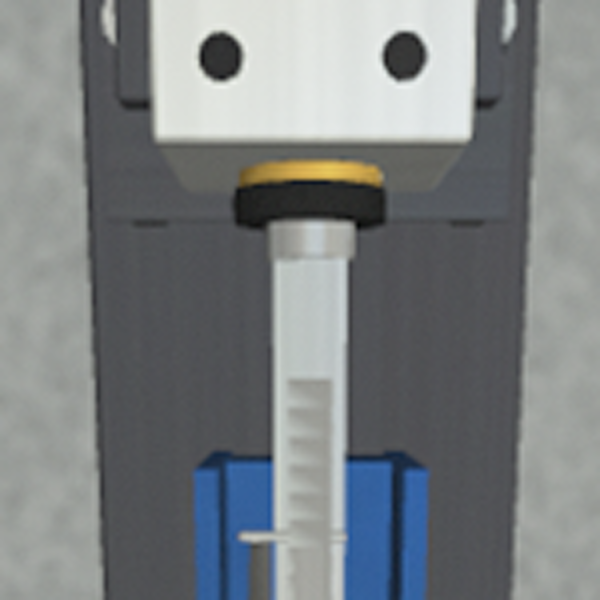

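The last 0.3 mm raised the force by 1.6 N, so the trigger has just reached its end stop, with about 14.4 N just before it. I want the 15 N clearly short of the stop, so I'll let the trigger go back and pump once more, slowly.

```bash
python3 -m crank '[[0.015,0,0,0],[0.035,0,0,0],[0.0555,0,0,0],[0.0555,0,0,0],[0.0555,0,0,0]]'
python3 - <<'E'
from h import *
f=grab('wrist'); save(f,'w17',(180,80,330,230),4)
E
python3 p.py
```

```text
clock: 16.8
ee_pos: [0.5646, -0.0396, 0.3042]
tcp_rot: [[-0.061, 0.998, 0.0], [0.998, 0.061, -0.001], [-0.001, 0.0, -1.0]]
wrist_force: [-0.1, 0.8, 0.6]
width: -0.0001
16.85 [3.350e-02 3.000e-04 3.042e-01] fx -0.3 fz -0.2 fj1 -1.16 lever 0.2600 push(.061) -1.10
```

View pics/w17.png

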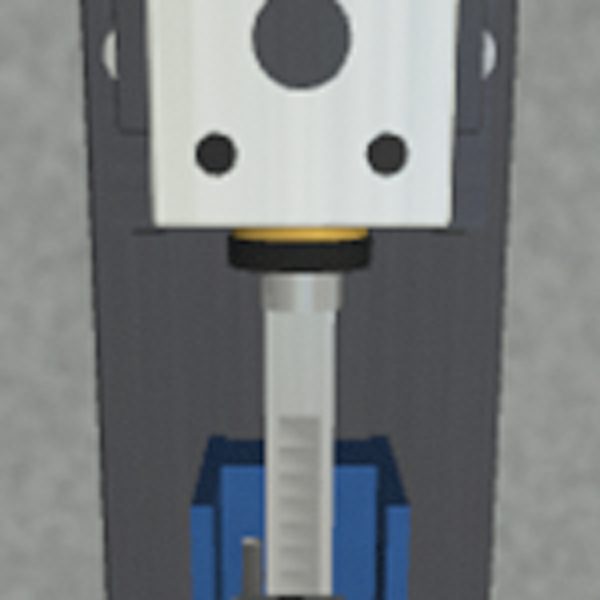

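The ratchet kept the pad against the home bush. I'll re-pump in small steps, watching the force rise well before the stop (-0.018).

```bash
python3 -m crank '[[-0.008,0,0,0],[-0.014,0,0,0],[-0.018,0,0,0],[-0.020,0,0,0],[-0.020,0,0,0]]'>/dev/null; python3 p.py
python3 -m crank '[[-0.001,0,0,0],[-0.002,0,0,0]]'>/dev/null; python3 p.py
python3 -m crank '[[-0.001,0,0,0],[-0.002,0,0,0]]'>/dev/null; python3 p.py
python3 -m crank '[[-0.001,0,0,0],[-0.002,0,0,0]]'>/dev/null; python3 p.py
```

```text
17.35 [0.0135 0.0004 0.3044] fx 3.1 fz 2.1 fj1 3.67 lever 0.1005 push(.061) 3.65
17.55 [0.0122 0.0004 0.3043] fx 4.1 fz 3.6 fj1 4.35 lever 0.0605 push(.061) 4.35
17.75 [0.0104 0.0004 0.3044] fx 6.2 fz 4.1 fj1 5.76 lever 0.0608 push(.061) 5.90
17.95 [0.0087 0.0004 0.3044] fx 7.4 fz 4.8 fj1 7.05 lever 0.0600 push(.061) 7.35
```

```bash
python3 -m crank '[[-0.001,0,0,0],[-0.002,0,0,0]]'>/dev/null; python3 p.py
python3 -m crank '[[-0.001,0,0,0],[-0.002,0,0,0]]'>/dev/null; python3 p.py
python3 -m crank '[[-0.001,0,0,0],[-0.001,0,0,0]]'>/dev/null; python3 p.py
```

```text
18.15 [0.0069 0.0004 0.3044] fx 8.9 fz 4.4 fj1 8.31 lever 0.0595 push(.061) 8.75
18.35 [0.0052 0.0004 0.3044] fx 10.9 fz 4.9 fj1 10.25 lever 0.0636 push(.061) 10.90
18.55 [0.0044 0.0004 0.3043] fx 10.5 fz 5.5 fj1 10.74 lever 0.0625 push(.061) 11.53
```

```bash
python3 -m crank '[[-0.001,0,0,0],[-0.001,0,0,0]]'>/dev/null; python3 p.py
python3 -m crank '[[-0.001,0,0,0],[-0.001,0,0,0]]'>/dev/null; python3 p.py
python3 -m crank '[[-0.001,0,0,0],[-0.001,0,0,0]]'>/dev/null; python3 p.py
```

```text
18.75 [0.0036 0.0004 0.3043] fx 11.2 fz 5.6 fj1 11.62 lever 0.0614 push(.061) 12.50
18.95 [0.0028 0.0004 0.3043] fx 11.8 fz 4.7 fj1 12.61 lever 0.0648 push(.061) 13.47
19.15 [0.002  0.0004 0.3042] fx 13.4 fz 4.8 fj1 13.58 lever 0.0645 push(.061) 14.53
```

The push is 14.5–15.3 N at TCP x = +0.002, with 20 mm of stroke left before the stop. Holding.

```bash
python3 -m crank '[[-0.0002,0,0,0],[-0.0002,0,0,0],[-0.0002,0,0,0]]'>/dev/null; python3 p.py
python3 -m crank '[[0,0,0,0],[0,0,0,0],[0,0,0,0]]'>/dev/null; python3 p.py
python3 -m crank '[[0,0,0,0],[0,0,0,0],[0,0,0,0]]'>/dev/null; python3 p.py
python3 - <<'E'
from h import *
f=grab('wrist'); save(f,'w18',(180,60,330,210),4)
E
```

```text
19.45 [0.0019 0.0004 0.3042] fx 13.0 fz 4.5 fj1 13.60 lever 0.0623 push(.061) 14.50
19.75 [0.0019 0.0004 0.3043] fx 13.8 fz 4.0 fj1 13.58 lever 0.0667 push(.061) 14.42
20.05 [0.0019 0.0004 0.3042] fx 13.4 fz 5.0 fj1 13.58 lever 0.0618 push(.061) 14.57
```

View pics/w18.png

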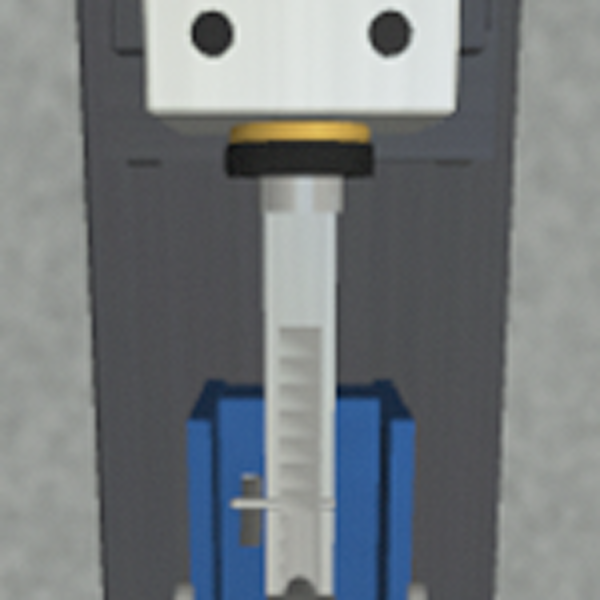

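The squeeze held at 14.5–15.2 N for over 0.6 s, well short of the stop, and the collar is tight. Now I'll release the trigger, go up and over, and stop above the tab.

```bash
python3 -m crank '[[0.010,0,0,0],[0.022,0,0,0],[0.0342,0,0,0],[0.0342,0,0,0],[0.0342,0,-0.04,0],[0.0342,0,-0.075,0],[0.0342,0,-0.075,0]]'
python3 -m crank '[[-0.05,0,0,0],[-0.1,0,0,0],[-0.154,0,0,0],[-0.154,0,0,0],[-0.154,0,0.05,0],[-0.154,0,0.1,0],[-0.154,0,0.1,0],[-0.154,0,0.1,0]]'; python3 p.py
python3 - <<'E'
from h import *
f=grab('wrist'); save(f,'w19',None,1.5)
f=grab('side'); save(f,'s19',(205,100,325,220),5)
f=grab('top'); save(f,'t19',(205,120,335,220),5)
E
```

```text
clock: 20.8
ee_pos: [0.5665, -0.0401, 0.384]
tcp_rot: [[-0.06, 0.998, 0.009], [0.998, 0.06, -0.002], [-0.003, 0.009, -1.0]]
wrist_force: [1.2, 0.2, 0.0]
width: -0.0
clock: 21.6
ee_pos: [0.5733, -0.1929, 0.2787]
tcp_rot: [[-0.06, 0.998, -0.003], [0.998, 0.06, 0.001], [0.001, -0.003, -1.0]]
wrist_force: [-0.4, -0.6, -0.4]
width: -0.0005
21.6 [-0.1196  0.0007  0.2787] fx -0.6 fz -0.4 fj1 0.36 lever 0.2339 push(.061) -0.56
```

View pics/w19.png

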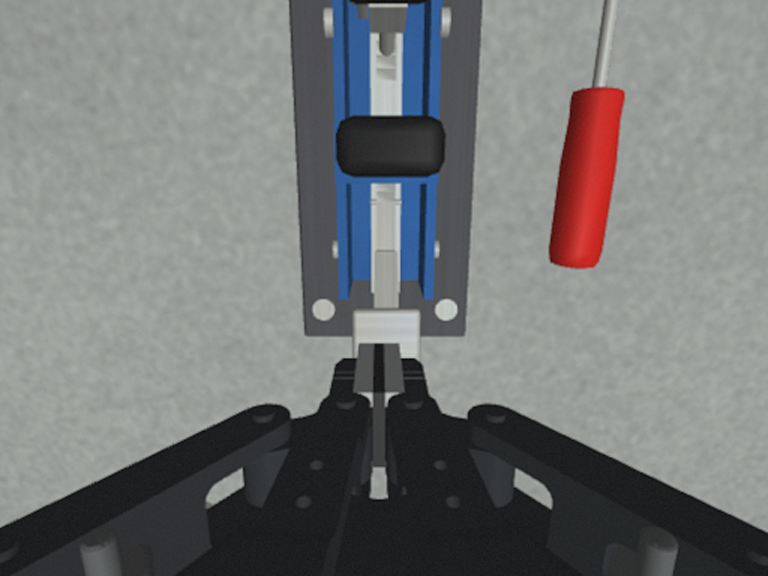

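View pics/s19.png

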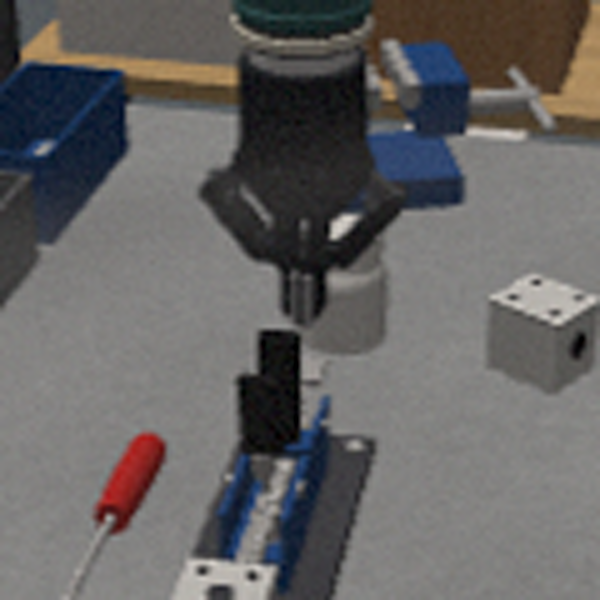

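The trigger is back upright, and the tab's front edge shows at row 311, columns 354–420, just beyond the fingertips. I'll check the offset.

Run:
```python
from h import *
f=grab('wrist'); g=lambda a,b,z: cl(ray(f,(a+.5)/1.5-.5,(b+.5)/1.5-.5,z))
print(g(354,311,.07),g(420,311,.07),'base end',g(305,335,.01),g(465,335,.01)); print(cl(ctrl.get_obs()['ee_pos']))
```

```text
[-0.1136  0.0082  0.07  ] [-0.1136 -0.0193  0.07  ] base end [-0.1475  0.0392  0.01  ] [-0.1475 -0.051   0.01  ]
[-0.1204 -0.0009  0.2819]
```

Shifting 5 mm back and 4 mm sideways, then pressing the tab straight down.

```bash
python3 -m crank '[[-0.005,0.004,0.0,0],[-0.005,0.004,0.025,0],[-0.005,0.004,0.034,0],[-0.005,0.004,0.034,0]]'; python3 -m crank '[[0,0,0.004,0],[0,0,0.008,0],[0,0,0.011,0],[0,0,0.011,0]]'
python3 - <<'E'
from h import *
f=grab('wrist'); save(f,'w20',None,1.5); print(ctrl.get_obs()['clock'])
E
```

```text
clock: 22.2
ee_pos: [0.578, -0.1981, 0.2448]
tcp_rot: [[-0.06, 0.998, -0.001], [0.998, 0.06, 0.0], [0.0, -0.001, -1.0]]
wrist_force: [-0.4, -0.7, 1.5]
width: 0.0001
clock: 22.6
ee_pos: [0.5788, -0.1989, 0.2348]
tcp_rot: [[-0.06, 0.998, 0.002], [0.998, 0.06, -0.002], [-0.002, 0.002, -1.0]]
wrist_force: [0.4, -5.0, 4.8]
width: -0.0
22.65
```

View pics/w20.png

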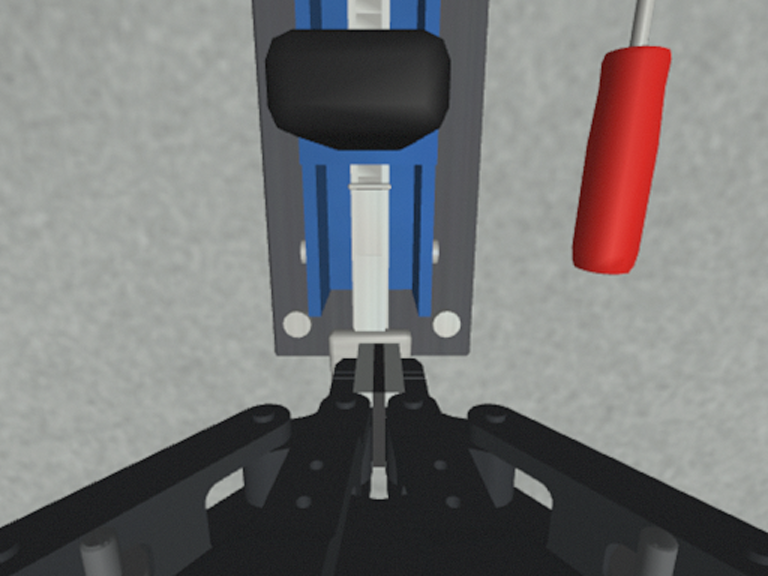

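The tab is down about 8 mm at 5 N, and the toothed bar's tail has moved back towards the tab. I'll press 2 mm deeper and hold.

```bash
python3 -m crank '[[0,0,0.001,0],[0,0,0.002,0],[0,0,0.002,0],[0,0,0.002,0],[0,0,0.002,0],[0,0,0.002,0],[0,0,0.002,0],[0,0,0.002,0],[0,0,0.002,0],[0,0,0.002,0],[0,0,0.002,0],[0,0,0.002,0],[0,0,0.002,0],[0,0,0.002,0],[0,0,0.002,0],[0,0,0.002,0],[0,0,0.002,0],[0,0,0.002,0],[0,0,0.002,0],[0,0,0.002,0]]'
python3 - <<'E'
from h import *
f=grab('wrist'); save(f,'w21',None,1.5)
f=grab('top'); save(f,'t21',(205,120,335,220),6)
f=grab('side'); save(f,'s21',(205,150,315,260),6)
E
```

```text
clock: 24.65
ee_pos: [0.5788, -0.1992, 0.2332]
tcp_rot: [[-0.06, 0.998, 0.002], [0.998, 0.06, -0.003], [-0.003, 0.002, -1.0]]
wrist_force: [-0.4, -6.6, 5.0]
width: -0.0
```

View pics/w21.png

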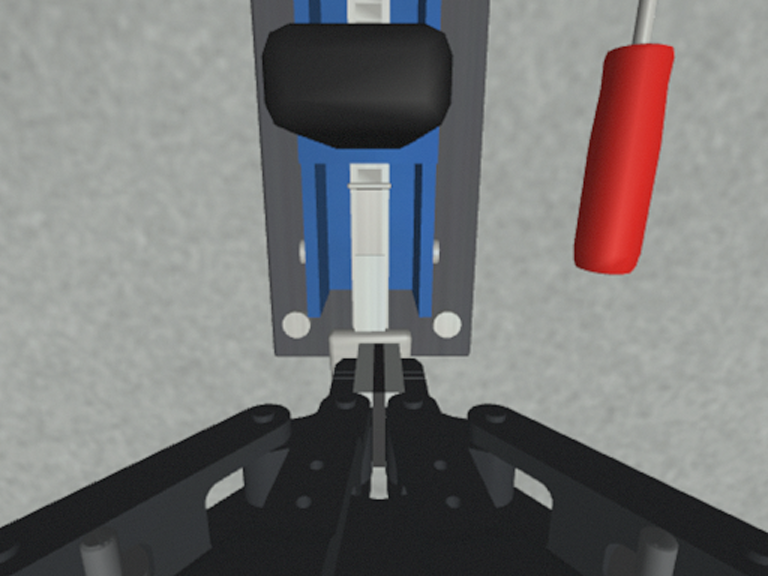

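View pics/t21.png

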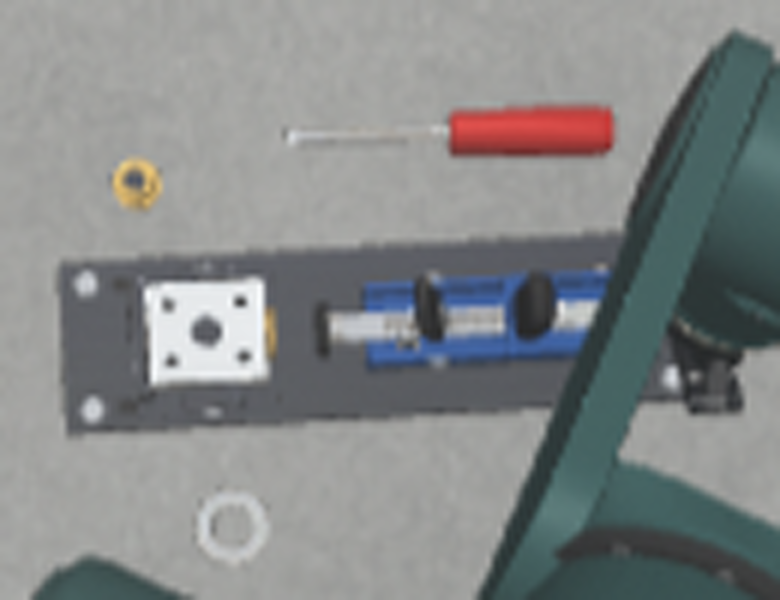

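The top view shows the pad back at column 323, the same as at the start. The bush shows only its collar at the block (270,330), and the bystanders haven't moved. Lifting clear.

```bash
python3 -m crank '[[0,0,-0.02,0],[0,0,-0.06,0],[0,0,-0.11,0],[0,0,-0.14,0],[0,0,-0.14,0],[0,0,-0.14,0]]'
python3 -m crank '[[0.05,0,0,0],[0.1,0,0,0],[0.14,0,0,0],[0.14,0,0,0],[0.14,0,0,0],[0.14,0,0,0]]'
python3 - <<'E'
from h import *
f=grab('wrist'); save(f,'w22',None,1.5)
g=lambda a,b,z: cl(ray(f,(a+.5)/1.5-.5,(b+.5)/1.5-.5,z))
f2=grab('top'); save(f2,'t22',(135,80,455,260),2.4)
print(ctrl.get_obs()['wrist_force'])
E
```

```text
clock: 25.4
ee_pos: [0.5778, -0.1975, 0.3725]
tcp_rot: [[-0.06, 0.998, 0.001], [0.998, 0.06, 0.001], [0.001, 0.001, -1.0]]
wrist_force: [0.5, 0.3, 0.3]
width: 0.0003
clock: 26.0
ee_pos: [0.5695, -0.0588, 0.371]
tcp_rot: [[-0.06, 0.998, -0.002], [0.998, 0.06, 0.0], [0.0, -0.002, -1.0]]
wrist_force: [-0.1, -0.7, 0.4]
width: -0.0002
[ 0.27929196 -0.92856646 -0.27522181]
```

View pics/w22.png

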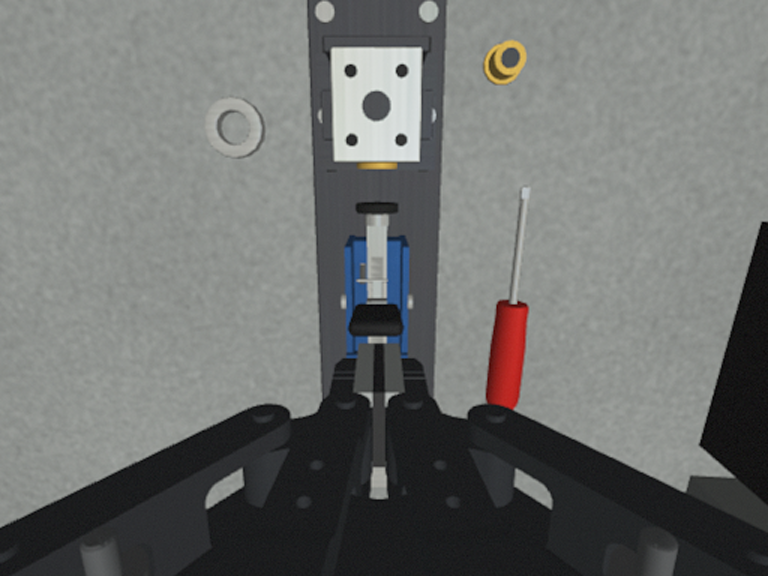

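View pics/t22.png

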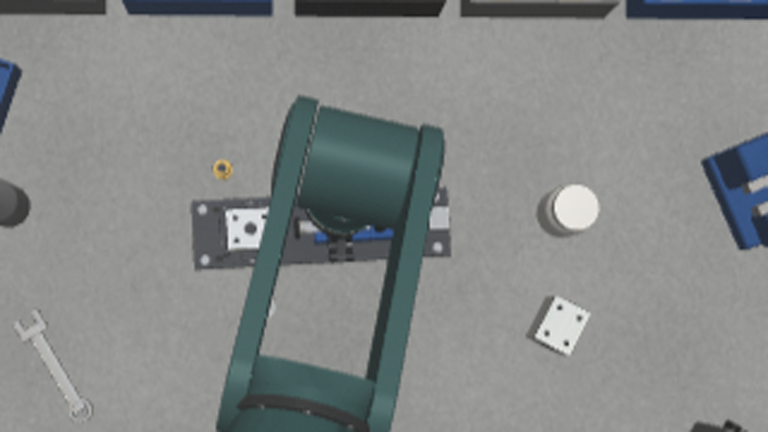

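The bush collar is flush at the block (378,165), the pad is fully back (377,208), the trigger is at rest, the bystanders are in place and the robot is clear. Handing in.

```bash
python3 -c "
from rig import order
print(order.hand_in())"
```

```text
the job is handed in; nothing more can be done
None
```

The bush is pressed home, the trigger is let go, the jaw is fully back, and the job is handed in. It took about 26 s of the 61 s.

- **Pressing:** I pumped with the closed fingertips. The bush was home during the 5th stroke: the collar face measured 3.9–4.1 mm in front of the block face, against 4 mm nominal. That stroke ended just on the trigger's end stop, at about 14.4 N before the stop and 16–17 N measured on it.
- **Squeeze:** I let the trigger back and pumped once more, so the firm push came clearly short of the stop, with about 20 mm of finger travel left. I held it for about 0.9 s at an estimated 14.5–15.2 N.
- **Release:** I held the tab about 10 mm down for 2 s. The pad came back to where it was at the start.

**Last checks:** the collar is tight on the block, the trigger and jaw are back, the tools and parts near the clamp look unmoved, and the robot is touching nothing.

**What disagreed:**
- On the 5th stroke the force rose by only about 0.6 N per mm once home, against the stated 1.5. On the last pump it rose by 0.8–1.2.
- The push values depend on where the fingers touched the trigger. I took that lever as 61–64 mm, from noisy wrist moments. The highest push estimate at any time was about 17 N, below the 20 N crush limit.

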